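Swap the warmer's power pack, load the test cartridges and switch it on

TASK

Get the cartridge warmer running: take the spent power pack (red band) out of its socket and stand it upright on the charger's raised pad, plug the fresh pack (green band) fully home in the socket, and lay every test cartridge that is on the bench flat in a lane of the sloped deck, one to a lane. Only when all of that is done, push the safety knob in, turn it clockwise past its stop to ON and let it spring back out. Leave the jar, the label stack and the clip tray where they are.

Things in the scene. Friction and masses are not known exactly. Their poses are not given: they have to be found in the camera images.
- deck: Sloped deck of the warmer. Origin: centre of the lane floors, on the surface, 56 mm above the bench. x points up the slope, away from the robot, rising 0.31 rad; z square to the floors. 5 lanes along x at deck y = -76, -38, 0, 38, 76 mm, 34 mm clear between ribs 4 wide, 6 high; floor from x = -53 (a lip 10 high) to 59 mm (open). A loaded cartridge's mid point is 20 mm above the floor
- socket (a point): power socket at the warmer's -y end: centre of the FLOOR of a hole 38.5 (x) x 30.5 mm (y), 20 mm deep, its chamfered mouth in the flat white top 50 mm above the bench. z up, x = the warmer's heading (as the deck's). A pack fits either way round; fully home its mid point is 37.5 mm above this point
- pack_spent_mid (a point): centre (half-way up) of the spent power pack: upright grey block 36 (x) x 28 (y) x 75 mm (z) with a RED top band, about 0.16 kg; at the start it sits fully home in the socket, 55 mm standing out. Can be gripped across its 28 mm (y)
- pack_fresh_mid (a point): centre (half-way up) of the fresh power pack: the same block, 36 (x) x 28 (y) x 75 mm (z), with a GREEN top band; its lowest 4 mm is 3 mm narrower as a lead-in. Starts upright on the bench, left or right of the warmer
- charger_top (a point): centre of the top of the charger's narrow raised black pad, 50 (x) x 42 (y) mm, 66 mm above the bench on a post over a grey base 85 x 75 mm, 24 mm high; axes are the charger's, z up. Fixed, left or right of the warmer
- knob_grip (a point): on the vertical axis of the warmer's knob (+y end), half-way up its black grip bar, which is 54 (this point's x) x 14 (y) x 28 mm high and stands on a round skirt of 64 mm diameter whose top is 14 mm below this point. Goes down and turns with the knob; the skirt may be pushed on. A red stop tab stands at the skirt's far side, 34 to 48 mm off the axis, no higher than the skirt
- knob (a joint): turn of the knob, rad: 0 = OFF (white pointer at the red mark), grows CLOCKWISE seen from above, 1.35 = ON (green mark, end stop). Unpressed, a safety stop blocks it at about 0.38; pressed in 8 mm or more it passes under the stop; beyond about 0.93 it springs up when let go and stays
- knob_press (a joint): how far the knob is pressed down, m: 0 = out, 0.010 = fully in (spring, 3 N at first, 9 N fully in)
- cart1_mid (a point): centre (half-way up) of the red-capped test cartridge, absent in some starts: white base 84 (x) x 28 (y) x 10 mm, in its middle an upright block 26 (x) x 22 (y) mm up to 40 mm above the underside. z up; alike both ways round; about 45 g. Lies on the bench at first. In the lanes fingers have room over its base, closing on the block along x
- cart2_mid (a point): centre (half-way up) of the yellow-capped test cartridge, absent in some starts: white base 84 (x) x 28 (y) x 10 mm, in its middle an upright block 26 (x) x 22 (y) mm up to 40 mm above the underside. z up; alike both ways round; about 45 g. Lies on the bench at first. In the lanes fingers have room over its base, closing on the block along x
- cart3_mid (a point): centre (half-way up) of the green-capped test cartridge, absent in some starts: white base 84 (x) x 28 (y) x 10 mm, in its middle an upright block 26 (x) x 22 (y) mm up to 40 mm above the underside. z up; alike both ways round; about 45 g. Lies on the bench at first. In the lanes fingers have room over its base, closing on the block along x
- cart4_mid (a point): centre (half-way up) of the purple-capped test cartridge, absent in some starts: white base 84 (x) x 28 (y) x 10 mm, in its middle an upright block 26 (x) x 22 (y) mm up to 40 mm above the underside. z up; alike both ways round; about 45 g. Lies on the bench at first. In the lanes fingers have room over its base, closing on the block along x
- cart5_mid (a point): centre (half-way up) of the blue-capped test cartridge, absent in some starts: white base 84 (x) x 28 (y) x 10 mm, in its middle an upright block 26 (x) x 22 (y) mm up to 40 mm above the underside. z up; alike both ways round; about 45 g. Lies on the bench at first. In the lanes fingers have room over its base, closing on the block along x
- swab_jar: bystander: jar with white lid, 64 mm diameter, 85 mm high, left of the warmer
- label_stack: bystander: stack of orange labels 60 x 85 x 35 mm, left of the warmer
- clip_tray: bystander: open white tray 90 x 130 x 40 mm of green clips, to the right of the warmer

How it is judged:
On the way, in this order (a step that is already met when the one before it is completed fails the run):
1. the spent pack stands on the charger, the fresh pack is fully home in the socket and every cartridge lies in a lane, with the knob still off (z of pack_spent_mid in the frame of charger_top between 0.0345 and 0.0405 m and horizontal distance between pack_spent_mid and charger_top below 0.015 m and angle between pack_spent_mid's own z axis and vertical below 0.08 rad and z of pack_fresh_mid in the frame of socket between 0.0345 and 0.04 m and horizontal distance between pack_fresh_mid and socket below 0.004 m and angle between pack_fresh_mid's own z axis and vertical below 0.06 rad and z of cart1_mid in the frame of deck between 0.017 and 0.0235 m and x of cart1_mid in the frame of deck between -0.018 and 0.02 m and y of cart1_mid in the frame of deck between -0.09 and 0.09 m and angle between the z axis of each of cart1_mid, cart2_mid, cart3_mid, cart4_mid, cart5_mid and the z axis of deck, either way round below 0.08 rad and angle between the x axis of each of cart1_mid, cart2_mid, cart3_mid, cart4_mid, cart5_mid and the x axis of deck, either way round below 0.2 rad and z of cart2_mid in the frame of deck between 0.017 and 0.0235 m and x of cart2_mid in the frame of deck between -0.018 and 0.02 m and y of cart2_mid in the frame of deck between -0.09 and 0.09 m and z of cart3_mid in the frame of deck between 0.017 and 0.0235 m and x of cart3_mid in the frame of deck between -0.018 and 0.02 m and y of cart3_mid in the frame of deck between -0.09 and 0.09 m and z of cart4_mid in the frame of deck between 0.017 and 0.0235 m and x of cart4_mid in the frame of deck between -0.018 and 0.02 m and y of cart4_mid in the frame of deck between -0.09 and 0.09 m and z of cart5_mid in the frame of deck between 0.017 and 0.0235 m and x of cart5_mid in the frame of deck between -0.018 and 0.02 m and y of cart5_mid in the frame of deck between -0.09 and 0.09 m and value of joint knob below 0.6 rad), for 0.2 s.
2. then the knob is turned past its stop to ON and has sprung back out (value of joint knob above 1.1 rad and value of joint knob_press below 0.002 m), for 0.2 s.
At the end, for the whole second after the job is handed in: Spent pack upright within 15 mm of the charger pad's centre; fresh pack within 2.5 mm of the socket's floor; every cartridge flat in a lane (base within 3 mm of its floor, at most 18 mm from mid-slope, aligned within 0.2 rad); knob beyond 1.1 rad and sprung out to within 2 mm (all of step 2 and z of pack_spent_mid in the frame of charger_top between 0.0345 and 0.0405 m and horizontal distance between pack_spent_mid and charger_top below 0.015 m and angle between pack_spent_mid's own z axis and vertical below 0.08 rad and z of pack_fresh_mid in the frame of socket between 0.0345 and 0.04 m and horizontal distance between pack_fresh_mid and socket below 0.004 m and angle between pack_fresh_mid's own z axis and vertical below 0.06 rad and z of cart1_mid in the frame of deck between 0.017 and 0.0235 m and x of cart1_mid in the frame of deck between -0.018 and 0.02 m and y of cart1_mid in the frame of deck between -0.09 and 0.09 m and angle between the z axis of each of cart1_mid, cart2_mid, cart3_mid, cart4_mid, cart5_mid and the z axis of deck, either way round below 0.08 rad and angle between the x axis of each of cart1_mid, cart2_mid, cart3_mid, cart4_mid, cart5_mid and the x axis of deck, either way round below 0.2 rad and z of cart2_mid in the frame of deck between 0.017 and 0.0235 m and x of cart2_mid in the frame of deck between -0.018 and 0.02 m and y of cart2_mid in the frame of deck between -0.09 and 0.09 m and z of cart3_mid in the frame of deck between 0.017 and 0.0235 m and x of cart3_mid in the frame of deck between -0.018 and 0.02 m and y of cart3_mid in the frame of deck between -0.09 and 0.09 m and z of cart4_mid in the frame of deck between 0.017 and 0.0235 m and x of cart4_mid in the frame of deck between -0.018 and 0.02 m and y of cart4_mid in the frame of deck between -0.09 and 0.09 m and z of cart5_mid in the frame of deck between 0.017 and 0.0235 m and x of cart5_mid in the frame of deck between -0.018 and 0.02 m and y of cart5_mid in the frame of deck between -0.09 and 0.09 m); the robot touches nothing.
It fails at once if the jar is shifted by more than 30 mm (distance of swab_jar from where it was at the start of the episode above 0.03 m).
It fails at once if the label stack is shifted by more than 30 mm (distance of label_stack from where it was at the start of the episode above 0.03 m).
It fails at once if the clip tray is shifted by more than 30 mm (distance of clip_tray from where it was at the start of the episode above 0.03 m).
Of cart1, cart2, cart3, cart4, cart5 only 3 to 5 are there at a start; the rules pass over those that are not, and their reading is None.
At some moment in a run one of cart1, cart2, cart3, cart4, cart5 may be knocked a few centimetres aside while the robot is not near it.
It also fails if it takes over 210 s, if anything falls off the work surface, if the arm or the gripper's body presses on something with over 40 N, if the wrist force passes 120 N, or if a joint passes its speed limit or range.

ROBOT

A 7-joint arm with a two-finger parallel gripper is mounted at the origin on the work surface. World frame = base frame: x ahead of the robot, y to its left, z up, the work surface at z = 0. Lengths are in m, angles in rad, forces in N, time in s.
With the tool pointing down it reaches from about 0.4 to 0.85 m from the base axis. Payload 10.4 kg.
Tool frame: the origin (TCP) lies midway between the tips of the shut fingers; the grasp point (between the pads) lies 19 mm behind it; z points along the fingers, y is the line along which they close (so a half turn about z gives the same grasp; the last joint's range is limited). The gripper opens to 85 mm and grips with 20 to 120 N. Pads are 22 mm wide; open, the fingers measure 114 mm over their backs; the gripper's body (76 mm by 85 mm) begins 54 mm behind the grasp point. The pads swing forward as they close: fully open they stand 13 mm farther back than shut.
Start: joints at [-1.229, 0.332, -0.065, 1.46, 0.022, 1.35, -0.088], TCP at [0.223, 0.584, 0.231] pointing down, gripper open.
Joint ranges: [-2.6, 2.6], [-0.5, 2.12], [-1.47, 1.34], [0.16, 2.42], [-1.27, 4.41], [0.06, 2.06], [-2.6, 2.6]. Speed limits (rad/s): [2.22, 2.22, 2.79, 2.79, 3.14, 3.14, 3.14].

INTERFACE

Orientations are given as a unit quaternion [x, y, z, w].
In Python, from workcell import get_obs, camera, camera_params, hand_in gives the robot as it stands.
- The arm moves only by the tool carry_out, never from a script. Its argument "commands" is a list that holds one entry, the list of rows, each a list of 6 numbers: the shift along the tool's x, y, z in units of 40 mm (1.0 is 40 mm), then the turn, a rotation vector about the tool's x, y, z in units of 6 degrees (1.0 is 6 degrees). In form: [[[x, y, z, ax, ay, az], ...]]. A call has 1 to 20 rows; each row shifts and turns the commanded pose from where the row before left it, along the tool's axes as they then stand; what a row does not reach is not made up. A row lasts 1/12 s, in which the tool goes at most 41.7 mm and 7.16 degrees, less where a joint would pass 70% of its speed; a pose out of reach is approached as far as the arm can. A call is refused whole if a number of a shift passes 1 or a number of a turn 1, either way. A call with a gripper value outside its range is refused whole. "hand" is the closure, from -1 (fully open) to 1 (shut), set as the call begins (left out, the last holds). The fingers move at their own pace and stop on an object; "force" is the grip in N (left out, the last holds). Time passes only in rows, so rows that do not move let the fingers close. It gives the time, the measured TCP pose, the force, the opening and the grip force at its end, in the units of the state.
- get_obs(): the state, without advancing time (a new reading comes with each control period).
- camera(name): name is "scene" or "side" or "wrist"; returns the picture (420x560x3 uint8, red, green, blue); there is no depth.
- camera_params(name): a dict with "mtx" (3x3 intrinsics, pixels), "R" (3x3) and "t" (3): a world point X has camera coordinates R X + t. Camera axes: x right, y down, z forward; pixel columns grow to the right and rows downward; lengths in m; the calibration is good to about 2 mm. A picture is of the moment at which its call begins: read the wrist's pose just before it. camera_params takes no time and is no camera call; for the wrist camera it gives the pose at the moment of the call.
- hand_in(): hands the job in; it is judged then, once.
The state is a dict: "clock": time; "joint_pos": joint angles; "joint_velocities": joint speeds; "tau": joint torques, N m; "position": TCP position; "ee_rot": TCP orientation; "ft_force": force on the tool from outside, world axes, zero at the start; "torque": the same for the moment, N m; "grip_width": opening from 0.0 (shut) to 1.0 (fully open); "grasp_force": force on a finger pad.
Only numpy, scipy, OpenCV 4.12 (cv2) and the standard library are available. Lean on these libraries where they do the work, as an engineer would, in place of code of your own. Each camera call takes 0.05 s, during which the arm holds its last target. There are 200 camera calls.

## Working session

There is one attempt and no reset: what is moved stays moved. The work goes in short steps, Python scripts to look and compute and a tool call to move; the robot and the scene stay as the last step left them, time stands still between calls to the robot, and variables do not carry over. Pictures are saved under pics/ and viewed, at most 14 in all, crops included, and the job is handed in when it is done.

Besides the shell and the picture viewer there is one more tool, called after "Request:" in YAML: its name, and indented under it one key for each argument. carry_out: Moves the arm, as the interface text tells. Its arguments: {"type":"object","properties":{"commands":{"type":"array"},"hand":{"type":"number"},"force":{"type":"number"}},"required":["commands"]}

```bash
mkdir -p pics; ls
python3 - <<'E'
from workcell import *
import cv2
o=get_obs(); print(o)
for n in ("scene","side","wrist"):
    p=camera_params(n); im=camera(n); cv2.imwrite(f"pics/{n}0.png",im[:,:,::-1]); print(n,p)
E
```

```text
pics
{'clock': 0.0, 'joint_pos': array([-1.22857828,  0.33286187, -0.06468516,  1.46097531,  0.02161177,
        1.34989811, -0.08848211]), 'joint_velocities': array([-0.00016001,  0.00015595,  0.00137595,  0.00029624, -0.00010992,
        0.00055158, -0.00118504]), 'tau': array([ 2.71172739e-04, -6.25456309e+01,  4.94785141e-02, -3.91608775e+01,
        1.61732209e-02,  9.93984228e-03,  1.95107435e-05]), 'position': array([0.22286595, 0.58349703, 0.23050592]), 'ee_rot': array([ 1.81385264e-01,  9.83411848e-01, -7.17901490e-04, -8.92036285e-05]), 'ft_force': array([ 0.78556541, -0.33972353,  0.59950404]), 'torque': array([ 0.02129048, -0.00560414, -0.01076127]), 'grasp_force': 0.0, 'grip_width': 0.9994643022203162}
scene {'mtx': array([[423.33584467,   0.        , 280.91447186],
       [  0.        , 423.33584467, 205.47896022],
       [  0.        ,   0.        ,   1.        ]]), 'R': array([[-0.71815329,  0.69562814,  0.0189036 ],
       [ 0.48078708,  0.515628  , -0.70920487],
       [-0.50309009, -0.5002292 , -0.70474897]]), 't': array([ 0.39856783, -0.21223884,  1.41837167])}
side {'mtx': array([[424.24671716,   0.        , 277.67392831],
       [  0.        , 424.24671716, 205.27148163],
       [  0.        ,   0.        ,   1.        ]]), 'R': array([[ 0.86653991, -0.49885079, -0.01601471],
       [-0.34726755, -0.57956128, -0.73723401],
       [ 0.35848826,  0.64440408, -0.67544767]]), 't': array([-0.46667467,  0.28491295,  1.0983539 ])}
wrist {'mtx': array([[295.44696316,   0.        , 281.28103104],
       [  0.        , 295.44696316, 209.78430278],
       [  0.        ,   0.        ,   1.        ]]), 'R': array([[ 3.56769114e-01,  9.34192567e-01, -2.18332731e-04],
       [ 8.82805619e-01, -3.37067922e-01,  3.27168846e-01],
       [ 3.05565111e-01, -1.16916485e-01, -9.44965871e-01]]), 't': array([-0.62585399, -0.04207812,  0.38058809])}
```

View pics/scene0.png

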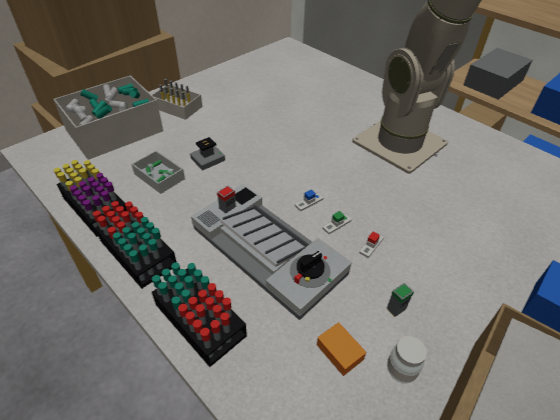

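View pics/side0.png

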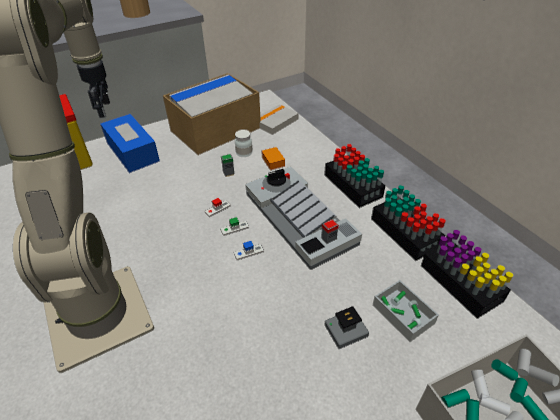

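```bash
cat > h.py <<'E'
import numpy as np, cv2
from workcell import *
from scipy.spatial.transform import Rotation as Rot
def ray(p,uv):
    K,R,t=p["mtx"],p["R"],p["t"]
    d=R.T@np.linalg.solve(K,[uv[0],uv[1],1.]); return -R.T@t, d/np.linalg.norm(d)
def onplane(p,uv,z):
    o,d=ray(p,uv); return o+d*(z-o[2])/d[2]
def tri(ps,uvs):
    A=np.zeros((3,3));b=np.zeros(3)
    for p,uv in zip(ps,uvs):
        o,d=ray(p,uv);M=np.eye(3)-np.outer(d,d);A+=M;b+=M@o
    return np.linalg.solve(A,b)
def proj(p,X):
    q=p["mtx"]@(p["R"]@np.asarray(X,float)+p["t"]); return q[:2]/q[2]
HUE={"red":[(0,6),(174,180)],"orange":[(8,18)],"yellow":[(22,34)],"green":[(50,85)],"blue":[(98,125)],"purple":[(130,165)]}
def blobs(im,c,smin=120,vmin=40,amin=15):
    h=cv2.cvtColor(im,cv2.COLOR_RGB2HSV);m=np.zeros(im.shape[:2],np.uint8)
    for a,b in HUE[c]: m|=cv2.inRange(h,(a,smin,vmin),(b,255,255))
    n,l,s,ce=cv2.connectedComponentsWithStats(m)
    return [(np.round(ce[i],1),s[i]) for i in range(1,n) if s[i][4]>=amin],l
E
python3 - <<'E'
from h import *
for n in ("scene","side"):
    im=cv2.imread(f"pics/{n}0.png")[:,:,::-1].copy()
    for c in HUE:
        for ce,s in blobs(im,c)[0]:
            x,y=ce
            if (n=="scene" and 190<x<430 and 120<y<370) or (n=="side" and 190<x<370 and 120<y<340):
                print(n,c,ce,s[2:], [onplane(camera_params(n),ce,z).round(3)[:2].tolist() for z in (0.04,.075,.105)])
im=cv2.imread("pics/scene0.png"); cv2.imwrite("pics/a.png",cv2.resize(im[180:315,180:360],None,fx=4.4,fy=4.4,interpolation=cv2.INTER_CUBIC))
E
```

```text
scene red [225.8 193.4] [ 18  14 137] [[0.608, -0.165], [0.63, -0.134], [0.648, -0.108]]
scene red [373.2 237.4] [12 12 92] [[0.439, 0.213], [0.468, 0.227], [0.493, 0.239]]
scene red [297.8 277.5] [ 8 11 50] [[0.665, 0.168], [0.684, 0.184], [0.7, 0.198]]
scene red [219.1 296.5] [ 23  28 279] [[0.827, 0.084], [0.839, 0.104], [0.849, 0.121]]
scene red [213.7 307.1] [ 32  37 419] [[0.852, 0.097], [0.863, 0.117], [0.872, 0.133]]
scene red [196.6 306.3] [ 18  22 216] [[0.878, 0.07], [0.887, 0.091], [0.896, 0.109]]
scene red [194.3 322.1] [ 33  39 441] [[0.903, 0.098], [0.912, 0.117], [0.92, 0.134]]
scene red [214.9 326.2] [ 11  14 121] [[0.878, 0.135], [0.888, 0.153], [0.896, 0.168]]
scene orange [340.8 348.1] [  49   53 1433] [[0.725, 0.347], [0.741, 0.356], [0.755, 0.363]]
scene yellow [307.2 278.5] [ 5  5 18] [[0.651, 0.184], [0.67, 0.2], [0.687, 0.213]]
scene green [338.3 216.5] [13 11 85] [[0.448, 0.105], [0.476, 0.124], [0.501, 0.141]]
scene green [402.9 290.5] [ 15  12 109] [[0.518, 0.355], [0.543, 0.363], [0.565, 0.37]]
scene green [401.  297.3] [21 11 63] [[0.536, 0.362], [0.561,
[... 353 characters left out ...]
.131]]
side red [329.7 226. ] [ 16  13 128] [[0.677, -0.072], [0.655, -0.099], [0.636, -0.123]]
side orange [215.9 121.7] [ 120   74 3040] [[0.625, 0.649], [0.605, 0.594], [0.588, 0.546]]
side orange [273.2 157.9] [ 23  23 360] [[0.702, 0.314], [0.679, 0.272], [0.659, 0.236]]
side green [226.3 156.5] [ 9  4 27] [[0.56, 0.41], [0.543, 0.364], [0.528, 0.324]]
side green [227.6 160.6] [10  4 28] [[0.554, 0.385], [0.537, 0.34], [0.522, 0.301]]
side green [364.8 171.3] [ 38  25 489] [[0.933, 0.083], [0.901, 0.05], [0.874, 0.022]]
side green [233.7 221.5] [ 9  8 55] [[0.439, 0.093], [0.426, 0.059], [0.415, 0.03]]
side blue [247.9 245.2] [10 10 71] [[0.432, -0.016], [0.419, -0.045], [0.409, -0.07]]
```

View pics/a.png

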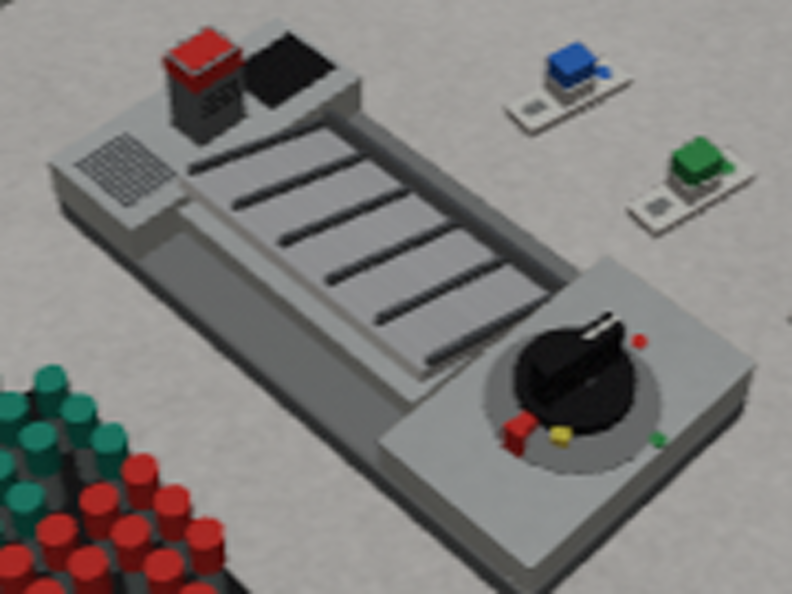

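The scene shot shows the warmer with spent pack at (226,193) and knob at (312,265), three cartridges (blue (310,195), green (338,217), red (373,238)), fresh pack (402,291), and charger (206,150). The side view agrees, so I'm moving to an overview for the wrist camera.

Request:
carry_out:
  commands:
    - [[0,0,0,0,0,-0.87],[0,0,0,0,0,-0.87],[0,0,0,0,0,-0.87],[0,0,0,0,0,-0.87],[-0.3,-0.75,-0.15,0,0,0],[-0.3,-0.75,-0.15,0,0,0],[-0.3,-0.75,-0.15,0,0,0],[-0.3,-0.75,-0.15,0,0,0],[-0.3,-0.75,-0.15,0,0,0],[-0.3,-0.75,-0.15,0,0,0],[-0.3,-0.75,-0.15,0,0,0],[-0.3,-0.75,-0.15,0,0,0],[-0.3,-0.75,-0.15,0,0,0],[-0.3,-0.75,-0.15,0,0,0],[-0.3,-0.75,-0.15,0,0,0],[-0.3,-0.75,-0.15,0,0,0],[-0.3,-0.75,-0.15,0,0,0],[-0.3,-0.75,-0.15,0,0,0],[-0.3,-0.75,-0.15,0,0,0],[-0.3,-0.75,-0.15,0,0,0]]
  hand: -1
  force: 40

```text
clock: 1.82
position: [0.415, 0.1021, 0.3276]
ee_rot: [0.0, 1.0, 0.0, 0.0]
ft_force: [0.7, 0.6, -0.4]
grip_width: 1.003
grasp_force: 0.0
```

Run:
```python
from h import *
import pickle
o=get_obs(); p=camera_params("wrist"); im=camera("wrist")
pickle.dump((p,im),open("w1.pkl","wb"))
cv2.imwrite("pics/w1.png",cv2.resize(im[:,:,::-1],(800,600),interpolation=cv2.INTER_CUBIC))
print(o["clock"],o["position"],o["joint_pos"].round(2),Rot.from_quat(o["ee_rot"]).as_matrix().round(3))
```

```text
1.8167 [0.41495085 0.10211441 0.32756761] [-0.72 -0.17  0.32  1.79  0.05  1.51  1.17] [[-1.  0.  0.]
 [ 0.  1.  0.]
 [-0.  0. -1.]]
```

View pics/w1.png

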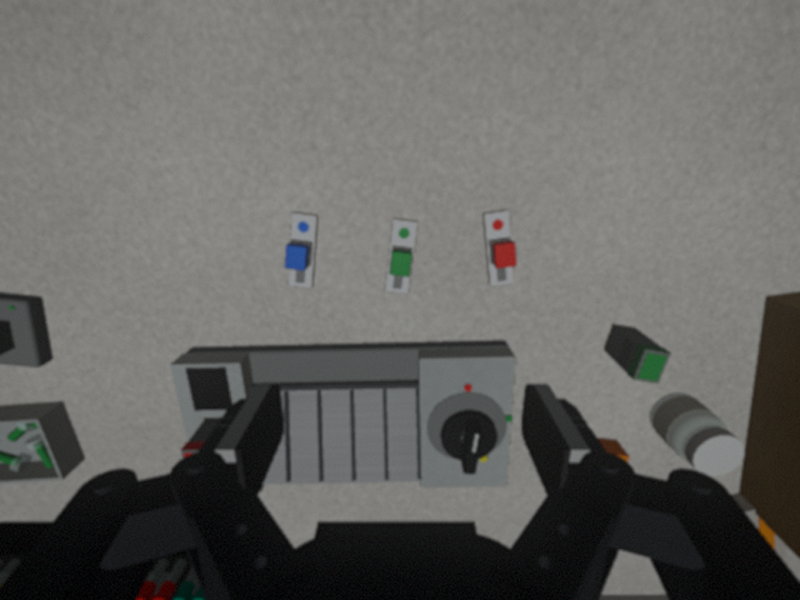

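Wrist overview: carts blue (298,257), green (401,263), red (503,255), knob (470,435), ribs (288–417,390–480), fresh pack (652,365). I'll measure those and zoom on the warmer.

Run:
```python
from h import *
import pickle
p,im=pickle.load(open("w1.pkl","rb"))
for c in ("red","green","blue","yellow"):
    for ce,s in blobs(im,c,90,40,8)[0]:
        if 130<ce[0]<480 and 130<ce[1]<340: print(c,ce,s,[onplane(p,ce,z).round(4)[:2].tolist() for z in (.01,.04,.05,.075)])
cv2.imwrite("pics/w1c.png",cv2.resize(im[232:347,115:365,::-1],None,fx=3.2,fy=3.2,interpolation=cv2.INTER_CUBIC))
# scene rib ends
q=camera_params("scene")
far=np.array([(192,170),(237,206),(283,242),(330,280),(378,321),(430,361)])/4.4+180
nea=np.array([(320,128),(365,158),(407,190),(457,226),(505,264),(550,298)])/4.4+180
for f,n in zip(far,nea): print(onplane(q,f,.080)[:2].round(3),onplane(q,n,.046)[:2].round(3))
g=np.array([(404,290)])
print("spent",tri([q,camera_params("side")],[(225.8,193.4),(329.7,226)]),"fresh",tri([q,camera_params("side")],[(402.5,292),(227,158.5)]))
print("knobskirt",[onplane(q,np.array((572,378))/4.4+180,z)[:2].round(3) for z in (.06,.075,.09)])
```

```text
red [348.1 156.9] [345 154   7   7  38] [[0.4033, 0.2076], [0.3986, 0.2008], [0.397, 0.1985], [0.393, 0.1928]]
red [352.7 177.8] [345 169  16  19 274] [[0.4364, 0.2173], [0.4295, 0.2099], [0.4272, 0.2074], [0.4215, 0.2012]]
red [327.1 271.1] [325 269   5   5  22] [[0.6055, 0.1851], [0.5876, 0.1798], [0.5816, 0.178], [0.5667, 0.1736]]
red [135.4 311.5] [129 309  14   6  69] [[0.6913, -0.1692], [0.6677, -0.1514], [0.6599, -0.1455], [0.6403, -0.1307]]
red [131.2 318.2] [129 317   6   4  19] [[0.7064, -0.1796], [0.6819, -0.1611], [0.6738, -0.155], [0.6534, -0.1396]]
green [282.5 162.8] [280 160   6   6  28] [[0.4124, 0.1057], [0.4071, 0.1056], [0.4053, 0.1055], [0.4009, 0.1054]]
green [280.2 183.9] [274 176  14  17 212] [[0.4463, 0.1021], [0.4387, 0.1021], [0.4362, 0.1022], [0.43, 0.1022]]
green [456.1 256.5] [447 247  19  20 251] [[0.5767, 0.4089], [0.5607, 0.389], [0.5553, 0.3824], [0.542, 0.3658]]
green [355.5 292.7] [354 291   4   4  14] [[0.6506, 0.2393], [0.6297, 0.2304], [0.6228, 0.2275], [0.6054, 0.2201]]
blue [211.9 158.4] [209 155   7   7  39] [[0.4055, -0.004], [0.4006, 0.003], [0.399, 0.0053], [0.3949, 0.0111]]
blue [207.2 179.3] [200 171  16  19 260] [[0.4387, -0.0141], [0.4316, -0.0064], [0.4293, -0.0039], [0.4234, 0.0025]]
yellow [338.2 320.3] [336 318   5   5  21] [[0.7119, 0.2115], [0.687, 0.2045], [0.6787, 0.2021], [0.658, 0.1962]]
[ 0.694 -0.062] [ 0.598 -0.064]
[ 0.693 -0.024] [ 0.595 -0.027]
[0.691 0.013] [0.594 0.008]
[0.691 0.051] [0.593 0.048]
[0.691 0.089] [0.593 0.087]
[0.689 0.126] [0.592 0.121]
spent [ 0.64228425 -0.11548472  0.09587022] fresh [0.54302938 0.36236695 0.06785144]
knobskirt [array([0.632, 0.174]), array([0.641, 0.181]), array([0.65 , 0.188])]
```

View pics/w1c.png

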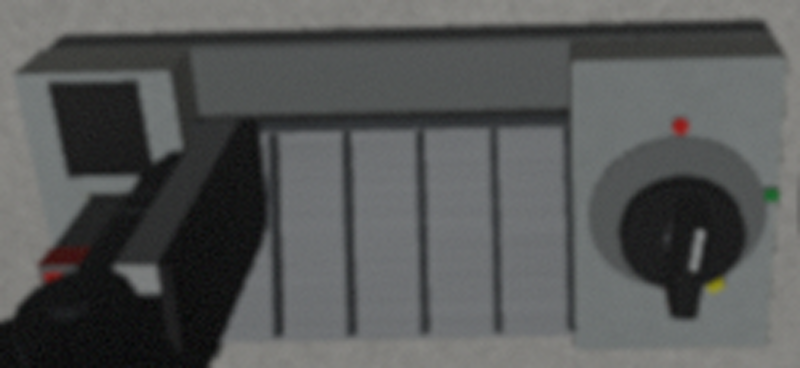

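Run:
```python
from h import *
import pickle
p,im=pickle.load(open("w1.pkl","rb"))
T=lambda a:np.array(a)/3.2+(115,232)
for f,n in zip([(278,333),(350,333),(425,332),(498,331),(572,330)],[(272,132),(347,130),(420,130),(494,127),(567,125)]):
    print(onplane(p,T(f),.080)[:2].round(4),onplane(p,T(n),.046)[:2].round(4))
print("dots r,g",onplane(p,T((681,127)),.05).round(4),onplane(p,T((771,195)),.05).round(4))
print("skirt L/R", onplane(p,T((589,210)),.052).round(4),onplane(p,T((766,210)),.052).round(4), onplane(p,T((681,137)),.052))
print("top corners",[onplane(p,T(u),.05)[:2].round(4) for u in ((18,72),(170,68),(571,58),(785,55),(575,346))])
```

```text
[ 0.685  -0.0267] [ 0.5878 -0.0297]
[0.685  0.0102] [0.5866 0.0088]
[0.6845 0.0487] [0.5867 0.0462]
[0.6839 0.0861] [0.585  0.0842]
[0.6833 0.124 ] [0.5839 0.1215]
dots r,g [0.5827 0.1792 0.05  ] [0.6232 0.2282 0.05  ]
skirt L/R [0.6309 0.1334 0.052 ] [0.631  0.2258 0.052 ] [0.58729266 0.17916657 0.052     ]
top corners [array([ 0.5512, -0.1513]), array([ 0.549 , -0.0757]), array([0.5437, 0.1229]), array([0.5422, 0.2285]), array([0.7215, 0.1274])]
```

```bash
cat >> h.py <<'E'
def cart(p,im,c,rough):
    """white base outline near the rough point -> mid xy, yaw (long axis), size mm"""
    uv=proj(p,[*rough,.01]); m=np.zeros(im.shape[:2],np.uint8)
    x,y=uv.astype(int); g=im.min(2).astype(int); 
    bg=np.median(g[max(0,y-70):y+70,max(0,x-70):x+70]); m=((g>bg+18)*255).astype(np.uint8)
    h=cv2.cvtColor(im,cv2.COLOR_RGB2HSV)
    for a,b in HUE[c]: m|=cv2.inRange(h,(a,90,40),(b,255,255))
    m=cv2.morphologyEx(m,cv2.MORPH_CLOSE,np.ones((5,5),np.uint8)); m=cv2.morphologyEx(m,cv2.MORPH_OPEN,np.ones((5,5),np.uint8))
    n,l,s,ce=cv2.connectedComponentsWithStats(m)
    k=min([i for i in range(1,n) if s[i][4]>300],key=lambda i:np.hypot(*(ce[i]-uv)))
    pts=np.argwhere(l==k)[:,::-1]; P=np.array([onplane(p,q,.01)[:2] for q in pts])*1000
    (r,sz,a)=cv2.minAreaRect(P.astype(np.float32))
    if sz[0]<sz[1]: a+=90; sz=sz[::-1]
    a=np.deg2rad(a); a=(a+np.pi/2)%np.pi-np.pi/2
    return np.array(r)/1000,a,np.round(sz,1)
E
python3 - <<'E'
from h import *
import pickle
p,im=pickle.load(open("w1.pkl","rb"))
for c,r in (("blue",(.436,-.008)),("green",(.444,.1)),("red",(.437,.208))): print(c,cart(p,im,c,r))
E
```

```text
Traceback (most recent call last):
  File "h.py", line 31, in cart
    k=min([i for i in range(1,n) if s[i][4]>300],key=lambda i:np.hypot(*(ce[i]-uv)))
ValueError: min() iterable argument is empty
```

Run:
```python
from h import *
import pickle
p,im=pickle.load(open("w1.pkl","rb"))
g=im.min(2)
print(g[155:160,195:232:2]); print(g[198:200,195:232:2], np.median(g[130:220,150:270]), g[130:150,150:270].std())
```

```text
[[134 134 130 132 134 143 143 120  90 106 135 145 144 114 122 132 134 134
  132]
 [135 132 128 131 131 141 142  95  55  69 116 145 143 112 122 132 133 132
  133]
 [133 130 126 127 126 143 137  77  41  49  94 141 144 111 126 132 129 130
  129]
 [131 130 127 128 122 145 134  71  42  42  80 138 143 108 124 131 129 131
  129]
 [129 129 130 131 123 143 135  73  43  43  79 139 143 107 127 130 130 130
  129]]
[[130 131 130 124 143 144 136 129 129 140 145 136 106 130 131 132 133 133
  132]
 [129 129 130 127 138 140 139 138 142 142 144 134 106 131 128 130 130 132
  129]] 130.0 3.419398679064623
```

```bash
sed -i 's/g=im.min(2).astype(int); /g=cv2.medianBlur(im.min(2),3).astype(int)/; s/g>bg+18/g>bg+7/; s/m,cv2.MORPH_OPEN,np.ones((5,5)/m,cv2.MORPH_OPEN,np.ones((7,7)/' h.py
python3 - <<'E'
from h import *
import pickle
p,im=pickle.load(open("w1.pkl","rb"))
for c,r in (("blue",(.436,-.008)),("green",(.444,.1)),("red",(.437,.208))): print(c,cart(p,im,c,r))
E
```

```text
blue (array([ 0.42375095, -0.00944373]), np.float64(-0.2713730524438205), array([63.9, 26.7]))
green (array([0.43019662, 0.10475793]), np.float64(-0.046053911572686346), array([60.2, 24.1]))
red (array([0.42166068, 0.21295517]), np.float64(0.28390761958844224), array([65.2, 26.7]))
```

Run:
```python
from h import *
import pickle
p,im=pickle.load(open("w1.pkl","rb"))
for c,q in dict(blue=[(293,212),(318,214),(312,287),(289,285)],green=[(394,218),(417,221),(409,293),(387,291)],red=[(484,211),(509,210),(515,283),(491,286)]).items():
    P=np.array([onplane(p,(np.array(u)+.5)*.7-.5,.008)[:2] for u in q]); n=(P[0]+P[1])/2; f=(P[2]+P[3])/2; d=f-n
    print(c,((n+f)/2).round(4),"yaw",np.arctan2(d[1],d[0]).round(3),np.linalg.norm(d).round(4))
```

```text
blue [ 0.4326 -0.0066] yaw -0.144 0.0835
green [0.4397 0.1034] yaw -0.102 0.0833
red [0.4305 0.2126] yaw 0.16 0.0846
```

```bash
cat >> h.py <<'E'
def tool(yaw,tilt=0.):
    """tool y at world heading yaw, tilted up by tilt; z down"""
    y=np.array([np.cos(yaw)*np.cos(tilt),np.sin(yaw)*np.cos(tilt),np.sin(tilt)])
    z=np.array([np.cos(yaw)*np.sin(tilt),np.sin(yaw)*np.sin(tilt),-np.cos(tilt)])
    return np.c_[np.cross(y,z),y,z]
def plan(pos,yaw,tilt=0.,obs=None):
    o=obs or get_obs(); R0=Rot.from_quat(o["ee_rot"]).as_matrix(); R1=tool(yaw,tilt)
    w=Rot.from_matrix(R0.T@R1).as_rotvec(degrees=True)/6; d=np.array(pos)-o["position"]
    print("t %.1f turn"%o["clock"],w.round(2),"shift after turn",(R1.T@d/.04).round(2),"before",(R0.T@d/.04).round(2),"q",o["joint_pos"].round(2),"F",o["ft_force"].round(1),"grip",round(o["grip_width"],3),round(o["grasp_force"],1))
E
python3 -c "
from h import *
plan((.433,-.007,.10),-.144)"
```

```text
t 1.9 turn [ 0.02  0.02 16.3 ] shift after turn [-2.49  0.76  5.72] before [-0.4  -2.57  5.72] q [-0.71 -0.18  0.33  1.79  0.06  1.51  1.17] F [ 1.  -6.6  0.6] grip 0.995 0.0
```

Request:
carry_out:
  commands:
    - [[0,0,0.33,0,0,0.96],[0,0,0.33,0,0,0.96],[0,0,0.33,0,0,0.96],[0,0,0.33,0,0,0.96],[0,0,0.33,0,0,0.96],[0,0,0.33,0,0,0.96],[0,0,0.33,0,0,0.96],[0,0,0.33,0,0,0.96],[0,0,0.33,0,0,0.96],[0,0,0.33,0,0,0.96],[0,0,0.33,0,0,0.96],[0,0,0.33,0,0,0.96],[0,0,0.33,0,0,0.96],[0,0,0.33,0,0,0.96],[0,0,0.33,0,0,0.96],[0,0,0.33,0,0,0.96],[0,0,0.33,0,0,0.96],[-0.83,0.25,0,0,0,0],[-0.83,0.25,0,0,0,0],[-0.83,0.25,0,0,0,0]]

```text
clock: 3.53
position: [0.4304, 0.0001, 0.1026]
ee_rot: [0.754, 0.657, -0.0, -0.0]
ft_force: [1.1, -0.1, -0.2]
grip_width: 1.0
grasp_force: 0.0
```

Run:
```python
from h import *
p=camera_params("wrist"); im=camera("wrist")
cv2.imwrite("pics/w2.png",im[:,:,::-1])
plan((.433,-.007,.015),-.144)
for ce,s in blobs(im,"blue",90,40,8)[0]: print(ce,s,onplane(p,ce,.01).round(4),onplane(p,ce,.04).round(4))
print(get_obs()["position"])
```

```text
t 3.6 turn [0.01 0.02 0.  ] shift after turn [-0.    0.05  2.2 ] before [0.   0.04 2.2 ] q [-0.48  0.01  0.39  2.12 -0.    1.01 -0.23] F [-0.7 -7.2 -0.5] grip 1.003 0.0
[253.  223.5] [247 218  13  12 131] [ 0.4053 -0.0045  0.01  ] [0.41   0.0069 0.04  ]
[286.1 234.6] [270 220  33  30 970] [ 0.432  -0.0186  0.01  ] [ 0.4333 -0.0054  0.04  ]
[ 0.43119149 -0.00662842  0.10289701]
```

View pics/w2.png

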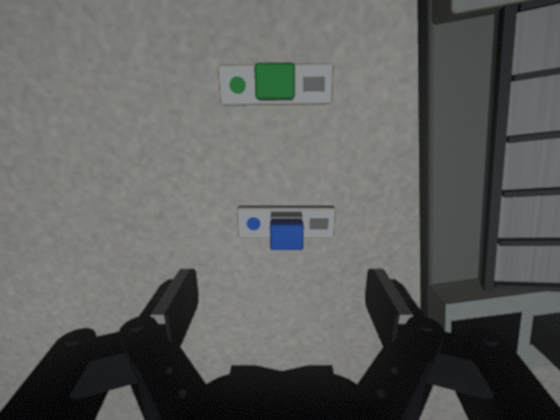

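Blue cartridge at (286,222), aligned with the fingers. Descend and grip.

Request:
carry_out:
  commands:
    - [[0,0.05,0.44,0,0,0],[0,0,0.44,0,0,0],[0,0,0.44,0,0,0],[0,0,0.44,0,0,0],[0,0,0.44,0,0,0],[0,0,0,0,0,0],[0,0,0,0,0,0]]

```text
clock: 4.17
position: [0.432, 0.0007, 0.0146]
ee_rot: [0.754, 0.656, -0.001, -0.0]
ft_force: [0.4, 0.1, 0.1]
grip_width: 1.002
grasp_force: 0.0
```

Request:
carry_out:
  commands:
    - [[0,0,0,0,0,0],[0,0,0,0,0,0],[0,0,0,0,0,0],[0,0,0,0,0,0],[0,0,0,0,0,0],[0,0,0,0,0,0],[0,0,0,0,0,0],[0,0,0,0,0,0],[0,0,-0.6,0,0,0],[0,0,-0.6,0,0,0],[0,0,-0.6,0,0,0],[0,0,-0.6,0,0,0],[0,0,-0.6,0,0,0]]
  hand: 1
  force: 40

```text
clock: 5.25
position: [0.4325, 0.0006, 0.1362]
ee_rot: [0.754, 0.656, 0.0, -0.0]
ft_force: [0.4, 0.0, -0.9]
grip_width: 0.296
grasp_force: 39.6
```

Run:
```python
from h import *
th=.028; O=np.array([.636,.029])
y=-.038
P=O+.004*np.array([np.cos(th),np.sin(th)])+y*np.array([-np.sin(th),np.cos(th)])
p=camera_params("wrist"); im=camera("wrist"); cv2.imwrite("pics/w3.png",im[:,:,::-1])
print(get_obs()["position"]); plan((P[0],P[1],.16),th,.31)
```

```text
[0.43486831 0.00083904 0.1404757 ]
t 5.3 turn [-2.9   0.23 -1.59] shift after turn [-0.39  5.05  1.11] before [ 0.48  5.14 -0.46] q [-0.49 -0.03  0.38  2.07  0.01  1.09 -0.25] F [ 3.5 -0.2  4.6] grip 0.299 39.7
```

Request:
carry_out:
  commands:
    - [[0,0,0,0,0,0],[0,0,0,0,0,0],[0,0,0,0,0,0]]

```text
clock: 5.55
position: [0.432, 0.0007, 0.134]
ee_rot: [0.754, 0.656, -0.001, -0.0]
ft_force: [0.0, -0.3, -1.0]
grip_width: 0.296
grasp_force: 39.7
```

```bash
cat >> h.py <<'E'
def look(name):
    o=get_obs(); p=camera_params("wrist"); im=camera("wrist"); cv2.imwrite(f"pics/{name}.png",im[:,:,::-1]); return o,p,im
TH=.028; O=np.array([.636,.029])
def deckpt(x,y,z=0):
    c,s=np.cos(TH),np.sin(TH); h=x*np.cos(.31)-z*np.sin(.31)
    return np.array([O[0]+h*c-y*s,O[1]+h*s+y*c,.056+x*np.sin(.31)+z*np.cos(.31)])
E
python3 - <<'E'
from h import *
o,p,im=look("w4"); R=Rot.from_quat(o["ee_rot"]).as_matrix()
print(o["position"])
for ce,s in blobs(im,"blue",90,40,8)[0]:
    if s[4]>80:
        X=onplane(p,ce,o["position"][2]+.025); print(ce,s,(R.T@(X-o["position"])).round(4))
print(deckpt(.004,-.038,.06)); plan(deckpt(.004,-.038,.06),TH,.31,o)
E
```

```text
[0.43204573 0.00070987 0.13396066]
[281.1 306.1] [ 254  281   55   51 2705] [-0.0034 -0.0001 -0.025 ]
[ 0.62257536 -0.00939089  0.11436025]
t 5.5 turn [-2.97  0.25 -1.58] shift after turn [-0.39  4.38  1.92] before [0.41 4.75 0.48] q [-0.49 -0.03  0.38  2.08  0.01  1.09 -0.25] F [ 0.  -0.3 -1. ] grip 0.296 39.7
```

View pics/w4.png

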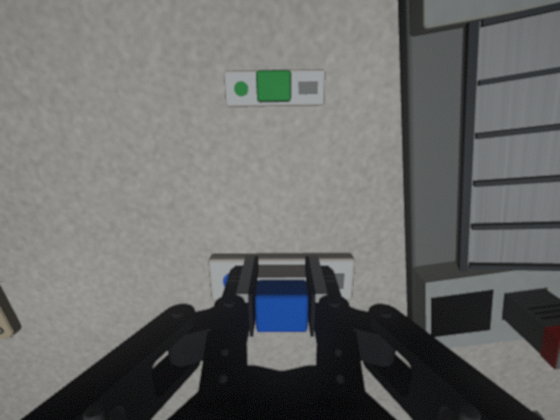

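Request:
carry_out:
  commands:
    - [[0,0,0,-0.594,0.05,-0.316],[0,0,0,-0.594,0.05,-0.316],[0,0,0,-0.594,0.05,-0.316],[0,0,0,-0.594,0.05,-0.316],[0,0,0,-0.594,0.05,-0.316],[-0.03,0.5,0.22,0,0,0],[-0.03,0.5,0.22,0,0,0],[-0.03,0.5,0.22,0,0,0],[-0.03,0.5,0.22,0,0,0],[-0.03,0.5,0.22,0,0,0],[-0.03,0.5,0.22,0,0,0],[-0.03,0.5,0.22,0,0,0],[-0.03,0.5,0.22,0,0,0],[-0.03,0.3,0.12,0,0,0],[0,0.08,0.04,0,0,0],[0,0,0,0,0,0],[0,0,0,0,0,0],[0,0,0,0,0,0]]

```text
clock: 7.1
position: [0.6223, -0.0047, 0.1151]
ee_rot: [0.689, 0.708, 0.111, 0.108]
ft_force: [0.1, 0.3, -0.3]
grip_width: 0.291
grasp_force: 39.6
```

Run:
```python
from h import *
o,p,im=look("w5"); R=Rot.from_quat(o["ee_rot"]).as_matrix()
print(o["position"]); plan(deckpt(.004,-.038,.0175)+R[:,0]*.005,TH,.31,o)
```

```text
[ 0.62226923 -0.0047075   0.11513413]
t 7.1 turn [ 0.01 -0.    0.  ] shift after turn [ 0.01 -0.    1.08] before [ 0.01 -0.    1.08] q [-0.47  0.22  0.44  1.92 -0.14  0.71  0.07] F [ 0.1  0.3 -0.3] grip 0.291 39.6
```

View pics/w5.png

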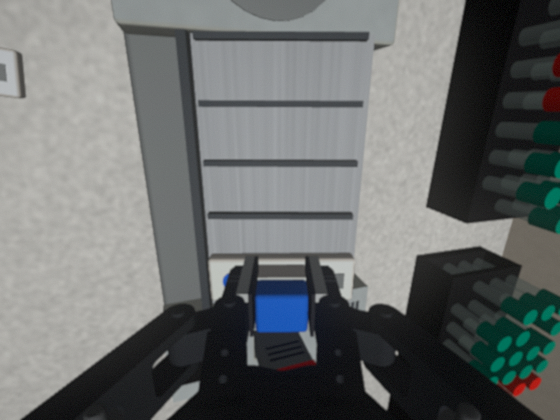

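```bash
cat >> h.py <<'E'
def deckframe():
    c,s=np.cos(TH),np.sin(TH); y=np.array([-s,c,0]); x=np.array([c*np.cos(.31),s*np.cos(.31),np.sin(.31)])
    return np.c_[x,y,np.cross(x,y)],np.array([*O,.056])
def ondeck(p,uv,h=0.):
    B,o=deckframe(); c,d=ray(p,uv); c=B.T@(c-o); d=B.T@d; return c+d*(h-c[2])/d[2]
E
python3 - <<'E'
from h import *
p=camera_params("wrist")
for r in [((193,36),(368,36)),((199,103),(362,103)),((204,162),(357,161)),((209,215),(352,215))]:
    print([ondeck(p,u,.006).round(4)[:2] for u in r],[ondeck(p,u,.0).round(4)[:2] for u in r])
im=cv2.cvtColor(cv2.imread("pics/w5.png"),cv2.COLOR_BGR2GRAY)
print(im[25:48,280], im[95:112,280],im[154:170,280],im[207:224,280])
E
```

```text
[array([-0.0473,  0.0923]), array([0.0557, 0.0923])] [array([-0.0489,  0.0935]), array([0.0572, 0.0935])]
[array([-0.0472,  0.0552]), array([0.0554, 0.0552])] [array([-0.0487,  0.0553]), array([0.057 , 0.0553])]
[array([-0.0472,  0.018 ]), array([0.0553, 0.0187])] [array([-0.0488,  0.017 ]), array([0.0569, 0.0176])]
[array([-0.0469, -0.0197]), array([ 0.055 , -0.0198])] [array([-0.0484, -0.0219]), array([ 0.0565, -0.022 ])]
[149 148 149 151 151 141 111  78  66  69  71  70  67  60  48  77 123 145
 149 148 149 148 150] [151 152 151 152 146 118  89  73  73  74  74  95 130 149 151 152 152] [153 153 153 156 146 114  78  67  73  77  77  78 103 135 152 156] [156 158 156 148 114  72  58  67  75  75  75  89 121 147 156 155 157]
```

Run:
```python
from h import *
p=camera_params("wrist"); o=get_obs(); R=Rot.from_quat(o["ee_rot"]).as_matrix()
im=cv2.cvtColor(cv2.imread("pics/w5.png"),cv2.COLOR_BGR2GRAY)
print(im[246:290,225],im[246:290,245])
def ontool(uv,z):
    c,d=ray(p,uv); c=R.T@(c-o["position"]); d=R.T@d; return (c+d*(z-c[2])/d[2]).round(4)
for r in (254,256,258,260,262): print(r,ontool((281,r),.0146),ontool((281,r),.0046))
print(ontool((281,281),-.025),ontool((281,278),-.025),"cols",ontool((210,262),.0046),ontool((354,262),.0046))
```

```text
[147 148 148 146 148 148 141 113  88  81  84  90 108 135 160 177 186 191
 192 192 192 192 191 192 191 192 193 189 171 144 113  91  85  83  80  76
  71  67  63  63  65  67  59  45] [150 150 150 150 151 147 129 103  80  76  76  73  76  80  76  71  67  69
  68  65  66  68  66  65  67  67  65  66  67  68  66  68  66  66  65  65
  67  65  65  68  62  64  66  67]
254 [0.0035 0.     0.0146] [0.0087 0.     0.0046]
256 [0.0022 0.     0.0146] [0.0075 0.     0.0046]
258 [0.0008 0.     0.0146] [0.0062 0.     0.0046]
260 [-0.0005  0.      0.0146] [0.005  0.     0.0046]
262 [-0.0019  0.      0.0146] [0.0037 0.     0.0046]
[ 0.0103  0.     -0.025 ] [ 0.0119  0.     -0.025 ] cols [ 0.0037 -0.0398  0.0046] [0.0037 0.041  0.0046]
```

Request:
carry_out:
  commands:
    - [[0.07,0,0.2,0,0,0],[0,0,0.3,0,0,0],[0,0,0.25,0,0,0],[0,0,0.1,0,0,0],[0,0,0,0,0,0],[0,0,0,0,0,0]]

```text
clock: 7.65
position: [0.6334, -0.0018, 0.0825]
ee_rot: [0.689, 0.708, 0.111, 0.108]
ft_force: [-0.6, -0.3, -0.2]
grip_width: 0.298
grasp_force: 39.7
```

Run:
```python
from h import *
o,p,im=look("w6"); print(o["position"],o["ft_force"].round(1)); B,oo=deckframe(); print(B.T@(o["position"]-oo))
g=cv2.cvtColor(im,cv2.COLOR_RGB2GRAY); print(g[215:285,225])
cv2.imwrite("pics/w6c.png",cv2.resize(im[180:340,170:390,::-1],None,fx=3,fy=3,interpolation=cv2.INTER_CUBIC))
```

```text
[ 0.63339712 -0.00182057  0.08253724] [-0.6 -0.3 -0.2]
[ 0.00479584 -0.03073562  0.02632925]
[148 148 147 148 146 147 147 150 149 148 150 150 150 150 150 149 149 141
 111  69  48  48  58  68  72  69  73  87 116 140 148 151 150 150 148 148
 151 141 114  89  81  82  90 106 132 156 170 183 186 186 188 187 189 189
 186 188 189 186 183 169 140 111  88  82  81  78  75  72  65  64]
```

View pics/w6c.png

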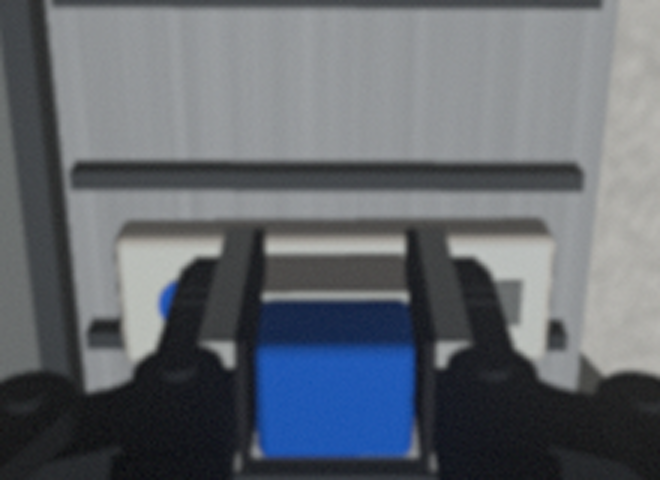

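Run:
```python
from h import *
p=camera_params("wrist")
g=cv2.cvtColor(cv2.imread("pics/w6.png"),cv2.COLOR_BGR2GRAY); print(g[280:302,202],g[280:302,358])
for u,h in (((281,242.5),.006),((281,239.3),.006),((202,293.2),.006),((202,296.5),.006),((281,252.5),.0117),((281,259),.0217)): print(u,h,ondeck(p,u,h).round(4))
```

```text
[151 150 150 152 147 129  88  52  37  35  45  56  66  66  68  81 113 138
 145 146 146 147] [152 151 152 152 153 149 146 136 125 114 103  90  88  94  97  99 116 136
 146 148 148 148]
(281, 242.5) 0.006 [ 0.0052 -0.0226  0.006 ]
(281, 239.3) 0.006 [ 0.0052 -0.0205  0.006 ]
(202, 293.2) 0.006 [-0.046  -0.0587  0.006 ]
(202, 296.5) 0.006 [-0.0462 -0.0612  0.006 ]
(281, 252.5) 0.0117 [ 0.0052 -0.0264  0.0117]
(281, 259) 0.0217 [ 0.0052 -0.0253  0.0217]
```

Request:
carry_out:
  commands:
    - [[0,0,0.1,0,0,0],[0,0,0.1,0,0,0],[0,0,0.07,0,0,0],[0,0,0,0,0,0],[0,0,0,0,0,0],[0,0,0,0,0,0]]

```text
clock: 8.2
position: [0.6369, -0.0015, 0.0729]
ee_rot: [0.689, 0.708, 0.111, 0.108]
ft_force: [0.7, 0.0, -0.4]
grip_width: 0.296
grasp_force: 39.7
```

Request:
carry_out:
  commands:
    - [[0,0,0,0,0,0],[0,0,0,0,0,0],[0,0,0,0,0,0],[0,0,0,0,0,0],[0,0,-0.1,0,0,0],[0,0,-0.3,0,0,0],[0,0,-0.6,0,0,0],[0,0,-0.6,0,0,0],[0,0,-0.5,0,0,0],[0,0,-0.1,0,0,0],[0,0,0,0,0,0],[0,0,0,0,0,0]]
  hand: -1

```text
clock: 9.2
position: [0.6098, -0.0021, 0.1567]
ee_rot: [0.689, 0.708, 0.112, 0.108]
ft_force: [0.1, 0.3, -0.7]
grip_width: 1.003
grasp_force: 0.0
```

```bash
sed -i 's/O=np.array(\[.636,.029\])/O=np.array([.637,.0275])/' h.py
python3 - <<'E'
from h import *
o,p,im=look("w7")
for ce,s in blobs(im,"blue",90,40,8)[0]: print(ce,s,ondeck(p,ce,.04).round(4),ondeck(p,ce,.01).round(4))
plan((.440,.1025,.10),-.102,0,o)
cv2.imwrite("pics/w7c.png",cv2.resize(im[:,:,::-1],(800,600)))
E
```

```text
[248.2 224.5] [242 219  13  12 126] [-0.0206 -0.0264  0.04  ] [-0.0241 -0.0384  0.01  ]
[281.  235.6] [264 220  35  31 985] [ 0.0042 -0.0355  0.04  ] [ 0.0042 -0.0489  0.01  ]
t 9.2 turn [ 2.98 -0.2   1.23] shift after turn [ 2.17 -4.49  1.42] before [ 2.73 -4.4   0.07] q [-0.5   0.14  0.46  1.91 -0.08  0.79  0.02] F [ 0.1  0.3 -0.7] grip 1.003 0.0
```

View pics/w7c.png

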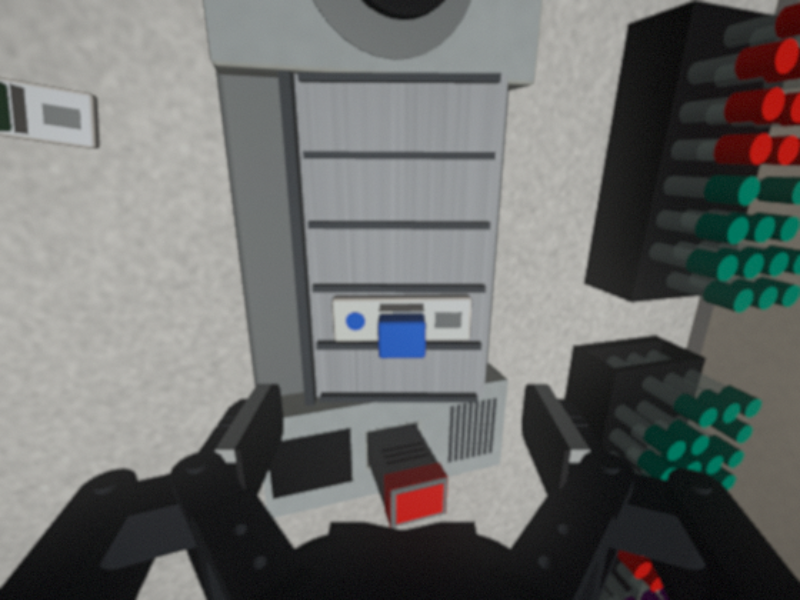

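Blue is seated between ribs (base at (400,320)). Now green.

Request:
carry_out:
  commands:
    - [[0,0,0,0.596,-0.04,0.246],[0,0,0,0.596,-0.04,0.246],[0,0,0,0.596,-0.04,0.246],[0,0,0,0.596,-0.04,0.246],[0,0,0,0.596,-0.04,0.246],[0.24,-0.5,0.16,0,0,0],[0.24,-0.5,0.16,0,0,0],[0.24,-0.5,0.16,0,0,0],[0.24,-0.5,0.16,0,0,0],[0.24,-0.5,0.16,0,0,0],[0.24,-0.5,0.16,0,0,0],[0.24,-0.5,0.16,0,0,0],[0.24,-0.5,0.16,0,0,0],[0.16,-0.33,0.1,0,0,0],[0.09,-0.16,0.04,0,0,0],[0,0,0,0,0,0],[0,0,0,0,0,0],[0,0,0,0,0,0]]

```text
clock: 10.75
position: [0.441, 0.1018, 0.1001]
ee_rot: [0.742, 0.67, -0.0, 0.0]
ft_force: [0.4, -0.6, -0.1]
grip_width: 1.002
grasp_force: 0.0
```

```bash
cat >> h.py <<'E'
def cart2(p,im,c,show=True):
    """near view: base outline corner pixels by white mask around the coloured dot+cap; mid from dot/cap ray"""
    bs=[b for b in blobs(im,c,90,40,60)[0]]; bs.sort(key=lambda b:-b[1][4])
    cap,dot=bs[0],bs[1]
    # dot lies on base top (10 mm); the cap's near-face top edge etc. are not needed: heading from dot to cap foot
    d=onplane(p,dot[0],.010)[:2]; u=onplane(p,cap[0],.036)[:2]
    return d,u,cap[1],dot[1]
E
python3 - <<'E'
from h import *
o,p,im=look("w8"); print(cart2(p,im,"green")); print(o["position"])
cv2.imwrite("pics/w8c.png",cv2.resize(im[170:330,170:410,::-1],None,fx=3,fy=3,interpolation=cv2.INTER_CUBIC))
plan((.440,.1025,.10),-.102,0,o)
E
```

```text
(array([0.41220069, 0.10519575]), array([0.44001482, 0.10170033]), array([264, 212,  33,  30, 888], dtype=int32), array([241, 210,  13,  11, 116], dtype=int32))
[0.44096723 0.10175206 0.10006372]
t 10.8 turn [-0.    0.01 -0.01] shift after turn [ 0.02 -0.03  0.  ] before [ 0.02 -0.03  0.  ] q [-0.7   0.07  0.39  2.07 -0.03  1.   -0.4 ] F [ 0.4 -0.6 -0.1] grip 1.002 0.0
```

View pics/w8c.png

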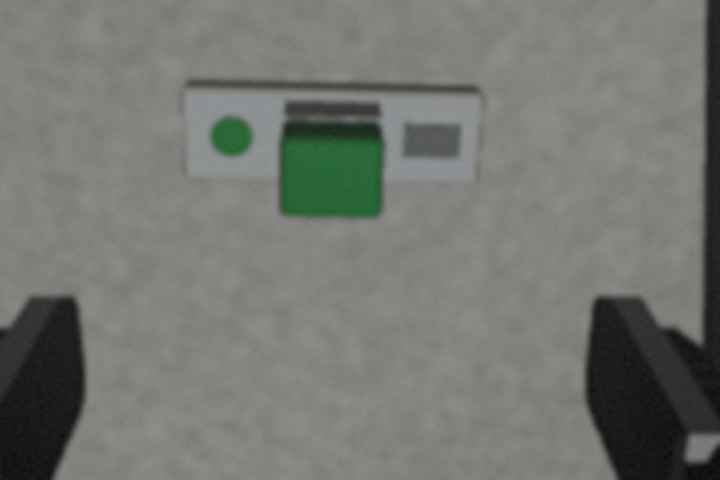

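Green is centred (base at crop (332,134)); descend and grip.

Request:
carry_out:
  commands:
    - [[0,0,0.4,0,0,0.1],[0,0,0.5,0,0,0],[0,0,0.5,0,0,0],[0,0,0.45,0,0,0],[0,0,0.28,0,0,0],[0,0,0,0,0,0],[0,0,0,0,0,0]]

```text
clock: 11.38
position: [0.4403, 0.1016, 0.0146]
ee_rot: [0.746, 0.666, -0.001, 0.0]
ft_force: [0.3, 0.9, -0.2]
grip_width: 1.004
grasp_force: 0.0
```

Request:
carry_out:
  commands:
    - [[0,0,0,0,0,0],[0,0,0,0,0,0],[0,0,0,0,0,0],[0,0,0,0,0,0],[0,0,0,0,0,0],[0,0,0,0,0,0],[0,0,0,0,0,0],[0,0,0,0,0,0],[0,0,-0.6,0,0,0],[0,0,-0.6,0,0,0],[0,0,-0.6,0,0,0],[0,0,-0.6,0,0,0],[0,0,-0.5,0,0,0],[0,0,-0.1,0,0,0],[0,0,0,0,0,0],[0,0,0,0,0,0],[0,0,0,0,0,0]]
  hand: 1

```text
clock: 12.8
position: [0.4393, 0.1021, 0.1335]
ee_rot: [0.746, 0.666, -0.001, -0.0]
ft_force: [-0.2, -0.5, -0.2]
grip_width: 0.293
grasp_force: 39.7
```

Run:
```python
from h import *
plan(deckpt(.004,0,.06),TH,.31)
```

```text
t 12.8 turn [-2.98  0.22 -1.33] shift after turn [-2.    4.16  1.84] before [-1.35  4.76  0.47] q [-0.71  0.02  0.39  2.04 -0.01  1.08 -0.43] F [-0.2 -0.5 -0.2] grip 0.293 39.7
```

Request:
carry_out:
  commands:
    - [[0,0,0,-0.596,0.044,-0.266],[0,0,0,-0.596,0.044,-0.266],[0,0,0,-0.596,0.044,-0.266],[0,0,0,-0.596,0.044,-0.266],[0,0,0,-0.596,0.044,-0.266],[-0.24,0.5,0.22,0,0,0],[-0.24,0.5,0.22,0,0,0],[-0.24,0.5,0.22,0,0,0],[-0.24,0.5,0.22,0,0,0],[-0.24,0.5,0.22,0,0,0],[-0.24,0.5,0.22,0,0,0],[-0.24,0.5,0.22,0,0,0],[-0.2,0.42,0.2,0,0,0],[-0.12,0.24,0.1,0,0,0],[0,0,0.25,0,0,0],[0,0,0.3,0,0,0],[0,0,0.2,0,0,0],[0,0,0.08,0,0,0],[0,0,0,0,0,0],[0,0,0,0,0,0]]

```text
clock: 14.47
position: [0.6329, 0.0281, 0.0838]
ee_rot: [0.688, 0.709, 0.111, 0.108]
ft_force: [-0.3, -0.0, -0.9]
grip_width: 0.297
grasp_force: 39.7
```

Run:
```python
from h import *
o,p,im=look("w9"); B,oo=deckframe(); print(o["position"],(B.T@(o["position"]-oo)).round(4))
g=cv2.cvtColor(im,cv2.COLOR_RGB2GRAY); print(g[215:270,225]); print(g[280:305,202]);
h=(B.T@(o["position"]-oo))[2]
for u,z in (((225,242.5),.006),((202,293.2),.006),((202,296.5),.006),((225,252.5),h-.0146),((225,259),h-.0046)): print(u,z,ondeck(p,u,z).round(4))
```

```text
[0.63294728 0.02814854 0.08384408] [0.0047 0.0008 0.0277]
[147 148 148 149 141 115  78  51  50  60  69  71  71  71  85 115 139 147
 148 148 147 149 148 142 123  94  81  84  86 101 128 154 170 180 185 187
 188 187 189 187 187 190 188 188 179 154 122 101  91  90  94  90  92  95
  93]
[ 63  68  68  70  96 133 148 149 150 148 150 150 148 148 148 149 148 147
 148 147 145 147 148 146 145]
(225, 242.5) 0.006 [-0.0296  0.0084  0.006 ]
(202, 293.2) 0.006 [-0.0468 -0.0279  0.006 ]
(202, 296.5) 0.006 [-0.047  -0.0304  0.006 ]
(225, 252.5) 0.013147144499944535 [-0.0285  0.0053  0.0131]
(225, 259) 0.023147144499944535 [-0.0266  0.0064  0.0231]
```

Run:
```python
from h import *
p=camera_params("wrist")
g=cv2.cvtColor(cv2.imread("pics/w9.png"),cv2.COLOR_BGR2GRAY); print(g[266:292,202])
for u,z in (((281,229.7),.006),((202,283.7),.006),((281,239),.0131),((281,245.2),.0231)): print(u,z,ondeck(p,u,z).round(4))
```

```text
[146 149 149 149 149 151 152 143 110  64  45  37  45  54  63  68  68  70
  96 133 148 149 150 148 150 150]
(281, 229.7) 0.006 [0.0052 0.0167 0.006 ]
(202, 283.7) 0.006 [-0.0458 -0.021   0.006 ]
(281, 239) 0.0131 [0.0052 0.0138 0.0131]
(281, 245.2) 0.0231 [0.0051 0.0146 0.0231]
```

Request:
carry_out:
  commands:
    - [[0,0,0.1,0,0,0],[0,0,0.1,0,0,0],[0,0,0.1,0,0,0],[0,0,0,0,0,0],[0,0,0,0,0,0],[0,0,0,0,0,0]]

```text
clock: 15.02
position: [0.637, 0.0279, 0.0725]
ee_rot: [0.689, 0.708, 0.111, 0.108]
ft_force: [-0.2, -0.7, -1.6]
grip_width: 0.296
grasp_force: 39.7
```

Request:
carry_out:
  commands:
    - [[0,0,0,0,0,0],[0,0,0,0,0,0],[0,0,0,0,0,0],[0,0,0,0,0,0],[0,0,-0.1,0,0,0],[0,0,-0.3,0,0,0],[0,0,-0.6,0,0,0],[0,0,-0.6,0,0,0],[0,0,-0.5,0,0,0],[0,0,-0.1,0,0,0],[0,0,0,0,0,0],[0,0,0,0,0,0]]
  hand: -1

```text
clock: 16.02
position: [0.61, 0.0273, 0.1565]
ee_rot: [0.689, 0.708, 0.112, 0.108]
ft_force: [0.3, 0.2, 0.2]
grip_width: 1.0
grasp_force: 0.0
```

Run:
```python
from h import *
o,p,im=look("w10")
for c in("blue","green"):
  for ce,s in blobs(im,c,90,40,60)[0]: print(c,ce,s,ondeck(p,ce,.036).round(4),ondeck(p,ce,.01).round(4))
plan((.433,.2115,.10),.16,0,o)
```

```text
blue [248.6 255.2] [243 250  12  12 112] [-0.0207 -0.0246  0.036 ] [-0.0239 -0.0383  0.01  ]
blue [279.9 268.6] [264 254  33  30 921] [ 0.0041 -0.0368  0.036 ] [ 0.0041 -0.0519  0.01  ]
green [522.7 164.3] [ 485  155   75   23 1196] [0.1785 0.0479 0.036 ] [0.2    0.0432 0.01  ]
green [515.2 210.4] [ 473  179   86   68 3944] [0.1822 0.0129 0.036 ] [0.2041 0.0039 0.01  ]
green [247.7 214.5] [242 209  13  12 115] [-0.0202  0.0098  0.036 ] [-0.0233  0.0004  0.01  ]
green [280.9 225.9] [264 211  34  30 926] [0.005  0.0005 0.036 ] [ 0.005  -0.0101  0.01  ]
green [497.3 309.5] [ 465  292   61   40 1316] [ 0.19   -0.0768  0.036 ] [ 0.2128 -0.0969  0.01  ]
green [474.1 327.7] [445 315  69  31 602] [ 0.1741 -0.0958  0.036 ] [ 0.195  -0.1182  0.01  ]
t 16.0 turn [ 2.98  0.18 -1.25] shift after turn [ 5.25 -3.63  1.41] before [ 4.73 -4.52  0.03] q [-0.62  0.15  0.52  1.91 -0.07  0.79 -0.04] F [0.3 0.2 0.2] grip 1.0 0.0
```

Request:
carry_out:
  commands:
    - [[0,0,0,0.596,0.036,-0.25],[0,0,0,0.596,0.036,-0.25],[0,0,0,0.596,0.036,-0.25],[0,0,0,0.596,0.036,-0.25],[0,0,0,0.596,0.036,-0.25],[0.5,-0.34,0.13,0,0,0],[0.5,-0.34,0.13,0,0,0],[0.5,-0.34,0.13,0,0,0],[0.5,-0.34,0.13,0,0,0],[0.5,-0.34,0.13,0,0,0],[0.5,-0.34,0.13,0,0,0],[0.5,-0.34,0.13,0,0,0],[0.5,-0.34,0.13,0,0,0],[0.5,-0.34,0.13,0,0,0],[0.5,-0.34,0.13,0,0,0],[0.2,-0.18,0.08,0,0,0],[0.05,-0.05,0.03,0,0,0],[0,0,0,0,0,0],[0,0,0,0,0,0],[0,0,0,0,0,0]]

```text
clock: 17.73
position: [0.4343, 0.2101, 0.1001]
ee_rot: [0.649, 0.761, -0.0, 0.0]
ft_force: [-0.1, 0.3, 0.5]
grip_width: 1.002
grasp_force: 0.0
```

Run:
```python
from h import *
o,p,im=look("w11"); d,u,a,b=cart2(p,im,"red"); print(o["position"],d,u,a,b)
# top-face edge of base: fit line of the bright base's far edge for the yaw
g=cv2.medianBlur(im.min(2),3).astype(int); 
for x in range(b[0]-6,b[0]+100,12): print(x, g[b[1]-22:b[1]+6,x])
plan((.433,.2115,.10),.16,0,o)
```

```text
[0.43432394 0.21012179 0.10007517] [0.40319242 0.20696454] [0.43072694 0.21217528] [ 260  209   34   31 1037] [237 207  14  14 140]
231 [115 115 114 114 113 113 113 113 112 103  78  78  89 113 129 134 134 134
 134 134 135 135 135 135 135 135 135 134]
243 [123 124 124 124 123 121 121 121 117 104  80  80  87 112 130 134 134 134
 134 134 132 120  86  46  34  34  35  36]
255 [118 118 118 118 118 116 116 116 116 108  86  84  84 111 128 134 134 134
 135 135 135 134 135 134 134 134 134 135]
267 [119 120 121 122 122 123 123 125 125 119  92  81  81 108 126 126 104  73
  56  56  60  68  68  53  35  32  30  31]
279 [118 118 118 120 121 122 122 123 123 116  90  77  77 104 125 125 103  72
  55  55  59  68  68  53  37  30  30  29]
291 [115 115 115 116 116 117 117 117 117 111  90  75  75 102 124 124 111  81
  64  58  64  78  87  77  43  40  31  31]
303 [123 123 123 123 123 123 123 122 121 113  92  72  72 101 121 133 133 135
 135 135 134 134 129 115  97  92  85  84]
315 [119 120 120 122 123 123 122 121 118 113  97  71  71  96 121 132 133 135
 135 135 135 134 129 111  92  84  84  83]
327 [116 118 120 121 123 123 123 123 123 123 121 116 105 107 110 111 115 115
 116 118 119 119 119 118 118 116 116 115]
t 17.7 turn [-0.    0.01 -0.02] shift after turn [ 0.04 -0.03  0.  ] before [ 0.04 -0.03  0.  ] q [-0.88  0.14  0.36  2.   -0.06  1.01 -0.34] F [-0.1  0.3  0.5] grip 1.002 0.0
```

Request:
carry_out:
  commands:
    - [[0.05,-0.06,0.4,0,0,0],[0,0,0.5,0,0,0],[0,0,0.5,0,0,0],[0,0,0.45,0,0,0],[0,0,0.28,0,0,0],[0,0,0,0,0,0],[0,0,0,0,0,0]]

```text
clock: 18.37
position: [0.4309, 0.2123, 0.0148]
ee_rot: [0.649, 0.761, -0.001, 0.0]
ft_force: [-0.7, 0.1, 0.3]
grip_width: 1.001
grasp_force: 0.0
```

Request:
carry_out:
  commands:
    - [[0,0,0,0,0,0],[0,0,0,0,0,0],[0,0,0,0,0,0],[0,0,0,0,0,0],[0,0,0,0,0,0],[0,0,0,0,0,0],[0,0,0,0,0,0],[0,0,0,0,0,0],[0,0,-0.6,0,0,0],[0,0,-0.6,0,0,0],[0,0,-0.6,0,0,0],[0,0,-0.6,0,0,0],[0,0,-0.5,0,0,0],[0,0,-0.1,0,0,0],[0,0,0,0,0,0],[0,0,0,0,0,0],[0,0,0,0,0,0]]
  hand: 1

```text
clock: 19.78
position: [0.4298, 0.2124, 0.1334]
ee_rot: [0.648, 0.761, -0.002, -0.0]
ft_force: [-0.5, -0.3, -0.4]
grip_width: 0.293
grasp_force: 39.7
```

Run:
```python
from h import *
plan(deckpt(.004,.038,.06),TH,.31)
```

```text
t 19.8 turn [-2.98 -0.17  1.26] shift after turn [-3.82  4.32  1.88] before [-4.4   4.14  0.47] q [-0.9   0.09  0.36  1.97 -0.04  1.09 -0.36] F [-0.5 -0.3 -0.4] grip 0.293 39.7
```

Request:
carry_out:
  commands:
    - [[0,0,0,-0.596,-0.034,0.252],[0,0,0,-0.596,-0.034,0.252],[0,0,0,-0.596,-0.034,0.252],[0,0,0,-0.596,-0.034,0.252],[0,0,0,-0.596,-0.034,0.252],[-0.44,0.5,0.22,0,0,0],[-0.44,0.5,0.22,0,0,0],[-0.44,0.5,0.22,0,0,0],[-0.44,0.5,0.22,0,0,0],[-0.44,0.5,0.22,0,0,0],[-0.44,0.5,0.22,0,0,0],[-0.44,0.5,0.22,0,0,0],[-0.44,0.5,0.22,0,0,0],[-0.3,0.32,0.12,0,0,0],[0,0,0.25,0,0,0],[0,0,0.3,0,0,0],[0,0,0.2,0,0,0],[0,0,0.08,0,0,0],[0,0,0,0,0,0],[0,0,0,0,0,0]]

```text
clock: 21.45
position: [0.6319, 0.0663, 0.084]
ee_rot: [0.689, 0.708, 0.112, 0.107]
ft_force: [0.3, -0.2, 0.4]
grip_width: 0.297
grasp_force: 39.7
```

Run:
```python
from h import *
o,p,im=look("w12"); B,oo=deckframe(); t=(B.T@(o["position"]-oo)); print(o["position"],t.round(4))
g=cv2.cvtColor(im,cv2.COLOR_RGB2GRAY); a=g[210:262,225]; b=g[266:295,202]; print(a,b)
# falling/rising half-level crossings
def cr(a,r0,lev=110):
    a=a.astype(float); return [(round(r0+i+(lev-a[i])/(a[i+1]-a[i]),1),'v' if a[i]>a[i+1] else '^') for i in range(len(a)-1) if (a[i]-lev)*(a[i+1]-lev)<0]
A,C=cr(a,210),cr(b,266); print(A,C)
print("rib -y edge",ondeck(p,(225,A[1][0]),.006)[1],"rib2 -y edge",ondeck(p,(202,C[-1][0]),.006)[1],"base",ondeck(p,(225,A[2][0]),t[2]-.0146)[1],ondeck(p,(225,A[3][0]),t[2]-.0046)[1])
```

```text
[0.63193768 0.06634442 0.08398443] [0.0048 0.039  0.0279]
[153 153 153 152 154 152 151 152 154 154 143 106  67  52  58  68  75  76
  75  79 103 135 150 153 152 153 151 153 153 153 144 122  93  84  87  93
 112 140 163 178 188 193 195 193 194 195 195 193 194 195 194 186] [150 152 151 151 152 153 154 147 118  78  47  40  43  56  66  71  69  71
  93 131 151 154 155 155 151 153 152 155 152]
[(np.float64(220.9), 'v'), (np.float64(230.2), '^'), (np.float64(241.4), 'v'), (np.float64(245.9), '^')] [(np.float64(274.2), 'v'), (np.float64(284.4), '^')]
rib -y edge 0.054792777880509 rib2 -y edge 0.016970705104819933 base 0.050768621717147924 0.05271986381804129
```

Request:
carry_out:
  commands:
    - [[0,0,0.1,0,0,0],[0,0,0.1,0,0,0],[0,0,0.1,0,0,0],[0,0,0,0,0,0],[0,0,0,0,0,0],[0,0,0,0,0,0]]

```text
clock: 22.0
position: [0.636, 0.0657, 0.0728]
ee_rot: [0.689, 0.708, 0.112, 0.108]
ft_force: [-0.0, 0.5, 0.6]
grip_width: 0.297
grasp_force: 39.7
```

Request:
carry_out:
  commands:
    - [[0,0,0,0,0,0],[0,0,0,0,0,0],[0,0,0,0,0,0],[0,0,0,0,0,0],[0,0,-0.1,0,0,0],[0,0,-0.3,0,0,0],[0,0,-0.6,0,0,0],[0,0,-0.6,0,0,0],[0,0,-0.6,0,0,0],[0,0,-0.6,0,0,0],[0,0,-0.3,0,0,0],[0,0,-0.1,0,0,0],[0,0,0,0,0,0],[0,0,0,0,0,0]]
  hand: -1

```text
clock: 23.17
position: [0.5965, 0.0646, 0.1938]
ee_rot: [0.689, 0.708, 0.112, 0.107]
ft_force: [-0.8, 0.2, 0.3]
grip_width: 1.001
grasp_force: 0.0
```

Run:
```python
from h import *
o,p,im=look("w13")
for c in("blue","green","red"):
  for ce,s in blobs(im,c,90,40,30)[0]:
    X=ondeck(p,ce,.01)
    if abs(X[0])<.06: print(c,ce,s,ondeck(p,ce,.036).round(4),X.round(4))
plan((.56,-.118,.25),np.pi/2+TH,0,o)
print(deckpt(0,-.145),o["position"])
```

```text
blue [254.1 269.6] [249 265  11  10  81] [-0.0214 -0.0231  0.036 ] [-0.0241 -0.0384  0.01  ]
blue [280.6 281.5] [267 269  28  25 625] [ 0.0041 -0.0364  0.036 ] [ 0.004 -0.053  0.01 ]
green [261.9  11.4] [258   6   9  12  89] [-0.0091  0.1902  0.036 ] [-0.0105  0.1971  0.01  ]
green [253.7 236.1] [249 232  10   9  72] [-0.0206  0.012   0.036 ] [-0.0233  0.0004  0.01  ]
green [281.3 248.3] [268 236  28  24 584] [ 0.0048 -0.0005  0.036 ] [ 0.0048 -0.0134  0.01  ]
red [215.   73.1] [210  68  11  11  96] [-0.0462  0.1493  0.036 ] [-0.0515  0.152   0.01  ]
red [327.7  75.5] [323  68  10  15 137] [0.0409 0.1475 0.036 ] [0.0447 0.15   0.01  ]
red [252.6 201.6] [247 196  12  12 104] [-0.0206  0.0454  0.036 ] [-0.0232  0.0372  0.01  ]
red [281.6 210.1] [267 197  30  27 742] [0.0051 0.0373 0.036 ] [0.0052 0.0284 0.01  ]
red [286.5 358.1] [270 350  36  20 361] [ 0.0103 -0.1319  0.036 ] [ 0.0109 -0.1585  0.01  ]
red [292.1 367.1] [278 362  28  10 134] [ 0.0165 -0.1445  0.036 ] [ 0.0177 -0.1724  0.01  ]
t 23.2 turn [  2.34   2.32 -14.87] shift after turn [ 1.04 -4.54 -1.4 ] before [-4.54 -0.56 -1.66] q [-0.72  0.08  0.53  1.89  0.01  0.87 -0.17] F [-0.8  0.2  0.3] grip 1.001 0.0
[ 0.64105947 -0.11744316  0.056     ] [0.59653921 0.0645892  0.19384705]
```

Request:
carry_out:
  commands:
    - [[0,0,-0.1,0.146,0.145,-0.93],[0,0,-0.1,0.146,0.145,-0.93],[0,0,-0.1,0.146,0.145,-0.93],[0,0,-0.1,0.146,0.145,-0.93],[0,0,-0.1,0.146,0.145,-0.93],[0,0,-0.1,0.146,0.145,-0.93],[0,0,-0.1,0.146,0.145,-0.93],[0,0,-0.1,0.146,0.145,-0.93],[0,0,-0.1,0.146,0.145,-0.93],[0,0,-0.1,0.146,0.145,-0.93],[0,0,-0.1,0.146,0.145,-0.93],[0,0,-0.1,0.146,0.145,-0.93],[0,0,-0.1,0.146,0.145,-0.93],[0,0,-0.1,0.146,0.145,-0.93],[0,0,0,0.146,0.145,-0.93],[0,0,0,0.146,0.145,-0.93],[0,0,0,0,0,0]]

```text
clock: 24.63
position: [0.5866, 0.0622, 0.2475]
ee_rot: [-0.017, 1.0, -0.0, -0.001]
ft_force: [-1.2, 0.1, 0.5]
grip_width: 0.999
grasp_force: 0.0
```

Request:
carry_out:
  commands:
    - [[0.1,-0.55,0,0,0,0],[0.13,-0.55,0,0,0,0],[0.13,-0.55,0,0,0,0],[0.13,-0.55,0,0,0,0],[0.13,-0.55,0,0,0,0],[0.13,-0.55,0,0,0,0],[0.13,-0.55,0,0,0,0],[0.1,-0.4,0,0,0,0],[0.06,-0.25,0,0,0,0],[0,0,0,0,0,0],[0,0,0,0,0,0],[0,0,0,0,0,0]]

```text
clock: 25.63
position: [0.5505, -0.118, 0.2488]
ee_rot: [-0.015, 1.0, 0.001, 0.0]
ft_force: [-0.6, 0.2, -0.6]
grip_width: 0.999
grasp_force: 0.0
```

Run:
```python
from h import *
o,p,im=look("w14"); print(o["position"])
for ce,s in blobs(im,"red",90,40,30)[0]: print(ce,s,onplane(p,ce,.105).round(4))
plan((.641,-.1175,.15),np.pi/2+TH,0,o)
q=camera_params("scene")
cv2.imwrite("pics/w14c.png",im[:,:,::-1])
```

```text
[ 0.55050534 -0.11801561  0.24884103]
[520.5 213.5] [517 211   8   6  40] [0.5626 0.1311 0.105 ]
[429.2 223.8] [425 220   9   9  69] [0.5767 0.039  0.105 ]
[439.2 249.6] [428 238  24  25 528] [0.6062 0.0555 0.105 ]
[281.6 255.9] [270 253  24   7 124] [ 0.6185 -0.1141  0.105 ]
[281.5 274. ] [272 262  20  25 497] [ 0.641  -0.1135  0.105 ]
[507.7 286.4] [497 281  20  12 159] [0.6499 0.1425 0.105 ]
[443.2 408.3] [420 392  48  28 934] [0.8412 0.1094 0.105 ]
t 25.6 turn [0.01 0.01 0.01] shift after turn [-2.26 -0.05  2.47] before [-2.26 -0.06  2.47] q [-0.34  0.19  0.54  1.63 -0.1   1.35  1.82] F [-0.6  0.2 -0.6] grip 0.999 0.0
```

View pics/w14c.png

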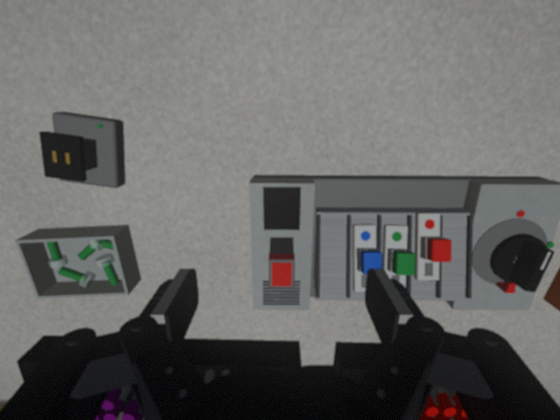

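Spent pack top at (281,274), charger pad around (63,155), all three cartridges sit in lanes. Grip the spent pack.

Request:
carry_out:
  commands:
    - [[-0.4,0.02,0.2,0,0,0],[-0.5,0,0.4,0,0,0],[-0.5,0,0.4,0,0,0],[-0.5,0,0.4,0,0,0],[-0.28,0,0.4,0,0,0],[-0.1,0,0.4,0,0,0],[0,0,0.4,0,0,0],[0,0,0.4,0,0,0],[0,0,0.4,0,0,0],[0,0,0.4,0,0,0],[0,0,0.4,0,0,0],[0,0,0.3,0,0,0],[0,0,0.1,0,0,0],[0,0,0,0,0,0],[0,0,0,0,0,0]]

```text
clock: 26.93
position: [0.6419, -0.1157, 0.0659]
ee_rot: [-0.014, 1.0, 0.0, 0.001]
ft_force: [-0.6, 0.8, -0.2]
grip_width: 0.999
grasp_force: 0.0
```

Run:
```python
from h import *
o,p,im=look("w15"); print(o["position"],o["ft_force"].round(1))
for ce,s in blobs(im,"red",90,40,30)[0]: print(ce,s,onplane(p,ce,.105).round(4))
import pickle
p2=camera_params("wrist")
```

```text
[ 0.64193663 -0.11572663  0.06589078] [-0.6  0.8 -0.2]
[283.  269.5] [ 248  261   70   20 1144] [ 0.6186 -0.1145  0.105 ]
[282.4 315. ] [ 256  285   55   61 3186] [ 0.6406 -0.1141  0.105 ]
```

Request:
carry_out:
  commands:
    - [[0,0.04,0,0,0,0],[0,0,0,0,0,0],[0,0,0,0,0,0]]

```text
clock: 27.23
position: [0.6418, -0.1143, 0.066]
ee_rot: [-0.014, 1.0, 0.0, 0.001]
ft_force: [0.1, 0.7, 0.3]
grip_width: 0.999
grasp_force: 0.0
```

Request:
carry_out:
  commands:
    - [[0,0,0,0,0,0],[0,0,0,0,0,0],[0,0,0,0,0,0],[0,0,0,0,0,0],[0,0,0,0,0,0],[0,0,0,0,0,0],[0,0,0,0,0,0],[0,0,0,0,0,0]]
  hand: 1
  force: 60

```text
clock: 27.9
position: [0.6415, -0.1145, 0.0655]
ee_rot: [-0.014, 1.0, 0.0, 0.001]
ft_force: [-0.5, -0.4, 1.8]
grip_width: 0.321
grasp_force: 59.0
```

Request:
carry_out:
  commands:
    - [[0,0,-0.1,0,0,0],[0,0,-0.2,0,0,0],[0,0,-0.3,0,0,0],[0,0,-0.4,0,0,0],[0,0,-0.4,0,0,0],[0,0,-0.4,0,0,0],[0,0,-0.4,0,0,0],[0,0,-0.3,0,0,0],[0,0,-0.1,0,0,0],[0,0,0,0,0,0],[0,0,0,0,0,0],[0,0,0,0,0,0]]

```text
clock: 28.9
position: [0.6408, -0.1143, 0.1684]
ee_rot: [-0.014, 1.0, 0.0, -0.0]
ft_force: [-0.7, -0.4, -2.3]
grip_width: 0.322
grasp_force: 59.0
```

Run:
```python
from h import *
o,p,im=look("w16"); print(o["position"],o["ft_force"].round(1))
im0=cv2.imread("pics/w14.png")
cv2.imwrite("pics/w16c.png",im[:,:,::-1])
# charger pad from scene
s=camera("scene")[:,:,::-1]; cv2.imwrite("pics/s16.png",s)
c=np.hstack([cv2.resize(s[130:175,180:235],None,fx=7,fy=7,interpolation=cv2.INTER_CUBIC), cv2.resize(im0[105:195,30:135],None,fx=3.5,fy=3.5,interpolation=cv2.INTER_CUBIC)])
cv2.imwrite("pics/c16.png",c); print(c.shape)
```

```text
[ 0.64083067 -0.11431039  0.16835961] [-0.7 -0.4 -2.3]
(315, 753, 3)
```

View pics/c16.png

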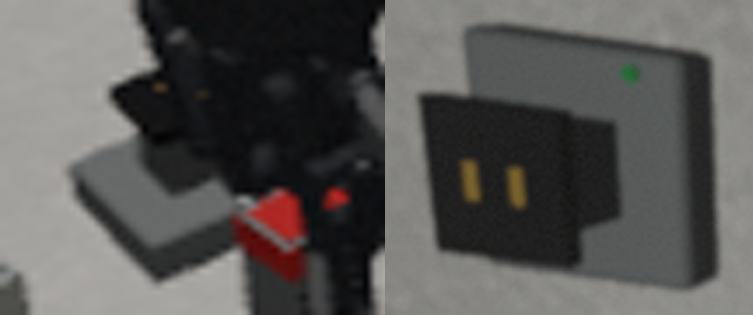

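Run:
```python
from h import *
p=camera_params("wrist"); o=get_obs(); q=dict(p); sh=np.array([.5505,-.1180,.2488])-o["position"]; q["t"]=p["t"]-p["R"]@sh
C=np.array([(35,93),(187,110),(195,267),(55,248)])/3.5+(30,105)
W=np.array([onplane(q,c,.066)[:2] for c in C]); print(W.round(4)); print([np.linalg.norm(W[i]-W[i-1]).round(4) for i in range(4)])
m=W.mean(0); e=(W[1]+W[2]-W[0]-W[3]); print(m,"y-dir yaw",np.arctan2(-e[0],e[1]))
G=np.array([(470,160),(515,195)])-[385,0]; print([onplane(q,g/3.5+(30,105),.066).round(4) for g in G])
plan((m[0]-.085,m[1]+.02,.17),np.pi/2+TH)
```

```text
[[ 0.4978 -0.3754]
 [ 0.5016 -0.3301]
 [ 0.5511 -0.3369]
 [ 0.5461 -0.3805]]
[np.float64(0.0485), np.float64(0.0454), np.float64(0.0499), np.float64(0.0438)]
[ 0.52413428 -0.35571298] y-dir yaw -0.09834973316056296
[array([ 0.5177, -0.3647,  0.066 ]), array([ 0.5283, -0.353 ,  0.066 ])]
t 29.0 turn [ 0.01 -0.    0.01] shift after turn [ 5.2  -5.39 -0.04] before [ 5.2  -5.39 -0.04] q [-0.28  0.46  0.52  1.49 -0.23  1.25  1.87] F [-0.   0.4 -3. ] grip 0.316 59.0
```

Request:
carry_out:
  commands:
    - [[0,0,0,0,0,0.6],[0,0,0,0,0,0.6],[0.1,-0.25,0,0,0,0],[0.2,-0.5,0,0,0,0],[0.2,-0.55,0,0,0,0],[0.2,-0.55,0.05,0,0,0],[0.2,-0.55,0.05,0,0,0],[0.2,-0.55,0.05,0,0,0],[0.2,-0.55,0.05,0,0,0],[0.2,-0.55,0.05,0,0,0],[0.2,-0.55,0.05,0,0,0],[0.2,-0.55,0.05,0,0,0],[0.2,-0.5,0.05,0,0,0],[0.2,-0.4,0.05,0,0,0],[0.11,-0.25,0,0,0,0],[0.1,-0.1,0,0,0,0],[0,0,0,0,0,0],[0,0,0,0,0,0],[0,0,0,0,0,0]]

```text
clock: 30.58
position: [0.5176, -0.3581, 0.1511]
ee_rot: [0.047, 0.999, 0.001, 0.001]
ft_force: [-0.0, 0.4, -2.0]
grip_width: 0.317
grasp_force: 59.2
```

Run:
```python
from h import *
o,p,im=look("w17"); print(o["position"],o["ft_force"].round(1))
plan((.524,-.356,.1015),np.pi/2-.098,0,o)
```

```text
[ 0.51764541 -0.35813371  0.15108638] [-0.   0.4 -2. ]
t 30.6 turn [0.01 0.01 0.03] shift after turn [-0.15  0.07  1.24] before [-0.15  0.07  1.24] q [ 0.06  0.44  0.62  1.58 -0.27  1.21  2.21] F [-0.   0.4 -2. ] grip 0.317 59.2
```

View pics/w17.png

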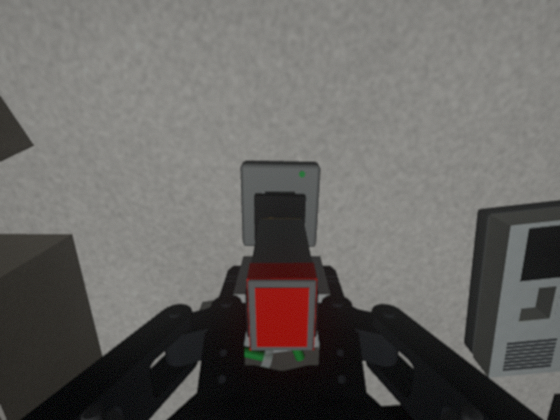

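Run:
```python
from h import *
p=camera_params("wrist"); im=cv2.imread("pics/w17.png"); g=cv2.cvtColor(im,cv2.COLOR_BGR2GRAY)
print(g[160:215,262]); print(g[205,235:325])
for u in ((280,193),(254,195),(306,195),(280,162)): print(onplane(p,u,.066).round(4),onplane(p,u,.024).round(4))
```

```text
[99 61 48 50 62 72 84 90 95 96 97 95 94 96 97 95 94 94 95 96 94 95 94 92
 95 94 94 95 92 95 95 97 87 65 39 25 33 34 37 38 35 34 34 34 38 34 34 36
 33 36 34 32 35 34 32]
[139 140 142 143 140 128 101  82  82  87  92  94  91  93  91  94  94  92
  80  54  37  37  35  34  36  35  35  34  33  35  32  35  35  30  33  30
  32  36  31  33  30  34  33  34  33  31  33  35  35  30  37  29  30  34
  33  36  32  32  32  33  30  32  35  33  30  33  33  34  32  41  64  85
  92  91  91  91  90  91  90  90  86  79  81 104 128 137 138 135 135 133]
[ 0.4982 -0.3559  0.066 ] [ 0.5101 -0.3571  0.024 ]
[ 0.4978 -0.3768  0.066 ] [ 0.5097 -0.3818  0.024 ]
[ 0.5018 -0.3353  0.066 ] [ 0.5144 -0.3327  0.024 ]
[ 0.4734 -0.3535  0.066 ] [ 0.4808 -0.3543  0.024 ]
```

Request:
carry_out:
  commands:
    - [[-0.16,0.02,0.1,0,0,0.03],[0,0,0.3,0,0,0],[0,0,0.3,0,0,0],[0,0,0.2,0,0,0],[0,0,0.15,0,0,0],[0,0,0.1,0,0,0],[0,0,0.08,0,0,0],[0,0,0,0,0,0],[0,0,0,0,0,0],[0,0,0,0,0,0]]

```text
clock: 31.47
position: [0.5233, -0.3595, 0.1021]
ee_rot: [0.05, 0.999, 0.0, 0.001]
ft_force: [-1.0, -0.8, -2.1]
grip_width: 0.32
grasp_force: 59.2
```

Request:
carry_out:
  commands:
    - [[0,0,0.02,0,0,0],[0,0,0,0,0,0],[0,0,0,0,0,0]]

```text
clock: 31.72
position: [0.5234, -0.3595, 0.1015]
ee_rot: [0.05, 0.999, 0.0, 0.001]
ft_force: [-0.8, 0.2, 1.6]
grip_width: 0.318
grasp_force: 59.5
```

Request:
carry_out:
  commands:
    - [[0,0,0,0,0,0],[0,0,0,0,0,0],[0,0,0,0,0,0],[0,0,0,0,0,0],[0,0,0,0,0,0],[0,0,-0.15,0,0,0],[0,0,-0.4,0,0,0],[0,0,-0.6,0,0,0],[0,0,-0.6,0,0,0],[0,0,-0.6,0,0,0],[0.2,0,-0.4,0,0,0],[0.5,0,-0.2,0,0,0],[0.5,0,0,0,0,0],[0.5,0,0,0,0,0],[0.3,0,0,0,0,0],[0,0,0,0,0,0],[0,0,0,0,0,0]]
  hand: -1

```text
clock: 33.13
position: [0.4436, -0.3514, 0.2197]
ee_rot: [0.05, 0.999, 0.0, 0.001]
ft_force: [0.9, 0.6, -0.3]
grip_width: 1.001
grasp_force: 0.0
```

Run:
```python
from h import *
o,p,im=look("w18"); print(o["position"])
for ce,s in blobs(im,"red",90,40,60)[0]: print(ce,s,onplane(p,ce,.141).round(4))
plan((.46,.355,.27),np.pi/2+TH,0,o)
s=camera("side")[:,:,::-1]; im2=im[:,:,::-1]
cv2.imwrite("pics/c18.png",np.hstack([cv2.resize(s[270:360,310:400],(400,400)),cv2.resize(im2[150:350,180:380],(400,400))]))
```

```text
[ 0.44358419 -0.351426    0.21972498]
[280.7 279.5] [265 276  32   9 255] [ 0.4997 -0.3561  0.141 ]
[281.  302.4] [268 288  26  30 748] [ 0.5231 -0.3583  0.141 ]
t 33.1 turn [ 0.01  0.03 -1.23] shift after turn [-0.9  17.64 -1.26] before [ 1.36 17.61 -1.24] q [ 0.01  0.23  0.68  1.67 -0.15  1.29  2.19] F [ 0.9  0.6 -0.3] grip 1.001 0.0
```

View pics/c18.png

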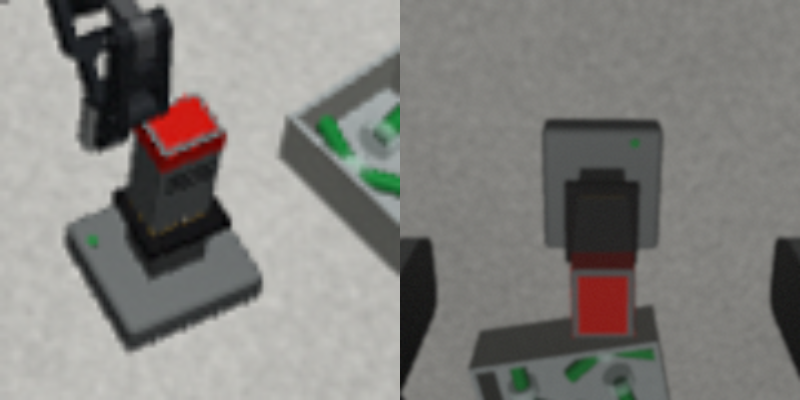

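The spent pack stands upright on the pad (top centre measured 2 mm from the pad centre). Next, the fresh pack.

Request:
carry_out:
  commands:
    - [[0,0,-0.1,0,0,-0.62],[0,0,-0.1,0,0,-0.61],[0,0.3,-0.1,0,0,0],[0,0.6,-0.1,0,0,0],[0,0.85,-0.1,0,0,0],[0,0.9,-0.1,0,0,0],[0,0.9,-0.1,0,0,0],[0,0.9,-0.1,0,0,0],[0,0.9,-0.1,0,0,0],[0,0.9,-0.1,0,0,0],[0,0.9,-0.1,0,0,0],[0,0.9,-0.1,0,0,0],[-0.1,0.9,0,0,0,0],[-0.1,0.9,0,0,0,0],[-0.1,0.9,0,0,0,0],[-0.1,0.9,0,0,0,0],[-0.1,0.9,0,0,0,0],[-0.1,0.9,0,0,0,0],[-0.1,0.9,0,0,0,0],[-0.1,0.9,0,0,0,0]]

```text
clock: 34.9
position: [0.458, 0.2619, 0.2672]
ee_rot: [-0.015, 1.0, 0.001, 0.0]
ft_force: [0.4, -1.3, -0.1]
grip_width: 1.003
grasp_force: 0.0
```

Request:
carry_out:
  commands:
    - [[-0.1,0.7,0,0,0,0],[-0.1,0.5,0,0,0,0],[0,0.3,0,0,0,0],[0,0.1,0,0,0,0],[0,0,0,0,0,0],[0,0,0,0,0,0],[0,0,0,0,0,0]]

```text
clock: 35.48
position: [0.4646, 0.322, 0.2677]
ee_rot: [-0.013, 1.0, 0.0, 0.001]
ft_force: [-0.6, -0.4, 0.8]
grip_width: 0.995
grasp_force: 0.0
```

```bash
cat >> h.py <<'E'
def toprect(im,p,c,z,rough):
    """largest colour blob near rough split to its bright top face; rectangle on plane z"""
    h=cv2.cvtColor(im,cv2.COLOR_RGB2HSV); m=np.zeros(im.shape[:2],np.uint8)
    for a,b in HUE[c]: m|=cv2.inRange(h,(a,90,40),(b,255,255))
    uv=proj(p,[*rough,z]); x,y=uv.astype(int); v=int(np.median(h[y-3:y+4,x-3:x+4,2]))
    m[(h[:,:,2]<v-18)|(h[:,:,2]>v+30)]=0; m=cv2.morphologyEx(m,cv2.MORPH_OPEN,np.ones((3,3),np.uint8))
    n,l,s,ce=cv2.connectedComponentsWithStats(m); k=l[y,x]
    P=np.array([onplane(p,q,z)[:2] for q in np.argwhere(l==k)[:,::-1]])*1000
    return v,s[k],[np.round(q,2) for q in cv2.minAreaRect(P.astype(np.float32))]
E
python3 - <<'E'
from h import *
o,p,im=look("w19"); print(o["position"],o["joint_pos"].round(2))
for ce,s in blobs(im,"green",90,40,60)[0]: print(ce,s,onplane(p,ce,.075).round(4))
for z in (.073,.075):
    try: print(toprect(im,p,"green",z,(.543,.3645)))
    except Exception as e: print(e)
for c in HUE:
  for ce,s in blobs(im,c,90,40,60)[0]: print(c,ce,s)
E
```

```text
[0.46456051 0.32197568 0.26774141] [-0.68  0.18 -0.01  1.57  0.    1.39  0.91]
[313.1 244.3] [303 233  21  24 368] [0.5415 0.3654 0.075 ]
[ 46.6 306.6] [ 38 297  19  21 359] [0.644  0.0102 0.075 ]
(106, array([303, 233,  21,  23, 366], dtype=int32), [array([542.73, 365.69]), array([21.52, 29.7 ]), np.float64(80.17)])
(106, array([303, 233,  21,  23, 366], dtype=int32), [array([541.77, 365.43]), array([21.39, 29.53]), np.float64(80.17)])
red [ 80.4 294.6] [ 69 284  24  23 493]
orange [483.  245.2] [  422   177   138   157 10477]
orange [289.8 324.9] [ 261  301   59   48 2281]
orange [445.  403.3] [431 384  36  36 625]
green [313.1 244.3] [303 233  21  24 368]
green [ 46.6 306.6] [ 38 297  19  21 359]
blue [519.7  45.2] [ 476    0   84   88 6255]
blue [ 20.  305.4] [  8 295  26  23 500]
```

Run:
```python
from h import *
q=camera_params("scene"); print("jar lid",onplane(q,(411,349),.085).round(3),"label",onplane(q,(341,343),.035).round(3))
o=get_obs(); print(o["position"])
plan((.5418,.3654,.12),np.deg2rad(80.2),0,o)
plan((.5418,.3654,.038),np.deg2rad(80.2),0,o)
```

```text
jar lid [0.65  0.452 0.085] label [0.714 0.339 0.035]
[0.46455463 0.32205141 0.26780393]
t 35.5 turn [0.01 0.02 1.89] shift after turn [-1.72  1.4   3.7 ] before [-1.95  1.03  3.7 ] q [-0.68  0.18 -0.01  1.57  0.    1.39  0.91] F [ 0.2 -0.4 -0.3] grip 1.004 0.0
t 35.5 turn [0.01 0.02 1.89] shift after turn [-1.72  1.4   5.75] before [-1.95  1.03  5.75] q [-0.68  0.18 -0.01  1.57  0.    1.39  0.91] F [ 0.2 -0.4 -0.3] grip 1.004 0.0
```

Request:
carry_out:
  commands:
    - [[0,0,0.2,0,0,0.63],[0,0,0.2,0,0,0.63],[0,0,0.2,0,0,0.63],[-0.3,0.25,0.45,0,0,0],[-0.45,0.36,0.5,0,0,0],[-0.45,0.36,0.5,0,0,0],[-0.3,0.26,0.5,0,0,0],[-0.16,0.13,0.5,0,0,0],[-0.06,0.04,0.35,0,0,0],[0,0,0.2,0,0,0],[0,0,0.1,0,0,0],[0,0,0,0,0,0],[0,0,0,0,0,0],[0,0,0,0,0,0]]

```text
clock: 36.7
position: [0.5418, 0.3674, 0.1212]
ee_rot: [0.085, 0.996, 0.001, 0.001]
ft_force: [0.3, -0.1, 0.5]
grip_width: 0.999
grasp_force: 0.0
```

Run:
```python
from h import *
o,p,im=look("w20"); print(o["position"])
for ce,s in blobs(im,"green",90,40,60)[0]: print(ce,s,onplane(p,ce,.075).round(4))
r=toprect(im,p,"green",.075,(.5418,.3654)); print(r)
plan((r[2][0][0]/1000,r[2][0][1]/1000,.036),np.deg2rad(r[2][2]),0,o)
```

```text
[0.54184859 0.36740486 0.12122344]
[276.3 208.6] [257 205  39   6 115] [0.5219 0.3688 0.075 ]
[275.8 235.3] [ 260  216   32   40 1250] [0.5413 0.3651 0.075 ]
(100, array([ 260,  216,   32,   40, 1250], dtype=int32), [array([541.76, 364.88]), array([21.43, 29.98]), np.float64(80.92)])
t 36.7 turn [ 0.02  0.02 -0.1 ] shift after turn [-0.01 -0.06  2.13] before [-0.   -0.07  2.13] q [-0.68  0.47  0.02  1.51 -0.01  1.16  0.74] F [ 0.3 -0.1  0.5] grip 0.999 0.0
```

Request:
carry_out:
  commands:
    - [[0,-0.06,0.3,0,0,-0.1],[0,0,0.45,0,0,0],[0,0,0.5,0,0,0],[0,0,0.45,0,0,0],[0,0,0.3,0,0,0],[0,0,0.13,0,0,0],[0,0,0,0,0,0],[0,0,0,0,0,0]]

```text
clock: 37.42
position: [0.5415, 0.365, 0.0349]
ee_rot: [0.079, 0.997, 0.001, 0.001]
ft_force: [-0.0, -0.0, 0.6]
grip_width: 0.999
grasp_force: 0.0
```

Request:
carry_out:
  commands:
    - [[0,0,0,0,0,0],[0,0,0,0,0,0],[0,0,0,0,0,0],[0,0,0,0,0,0],[0,0,0,0,0,0],[0,0,0,0,0,0],[0,0,0,0,0,0],[0,0,0,0,0,0]]
  hand: 1
  force: 60

```text
clock: 38.08
position: [0.5414, 0.3649, 0.0348]
ee_rot: [0.079, 0.997, 0.001, 0.001]
ft_force: [-1.9, -0.5, 5.0]
grip_width: 0.321
grasp_force: 59.2
```

Request:
carry_out:
  commands:
    - [[0,0,-0.1,0,0,0],[0,0,-0.3,0,0,0],[0,0,-0.5,0,0,0],[0,0,-0.6,0,0,0],[0,0,-0.6,0,0,0],[0,0,-0.6,0,0,0],[0,0,-0.6,0,0,0],[0,0,-0.4,0,0,0],[0,0,-0.1,0,0,0],[0,0,0,0,0,0],[0,0,0,0,0,0],[0,0,0,0,0,0]]

```text
clock: 39.08
position: [0.5404, 0.3643, 0.1847]
ee_rot: [0.079, 0.997, -0.0, -0.0]
ft_force: [-0.1, -0.1, -2.3]
grip_width: 0.321
grasp_force: 59.1
```

Run:
```python
from h import *
o,p,im=look("w21"); print(o["position"])
a=cv2.imread("pics/w16.png")[:,:,::-1].copy()
for n,i,c in (("spent",a,"red"),("fresh",im,"green")):
    for ce,s in blobs(i,c,90,40,300)[0]: print(n,ce,s)
    l=blobs(i,c,90,40,300)
plan((.6408,-.1143,.145),np.pi/2+TH,0,o)
```

```text
[0.54035462 0.36426165 0.18470699]
spent [508.7 193.1] [ 489  177   40   33 1241]
spent [280.7 279.4] [ 246  262   72   90 1485]
spent [281.4 316.4] [ 254  287   56   61 3219]
spent [169.7 406.7] [148 392  38  28 478]
fresh [281.8 274. ] [ 246  266   72   19 1079]
fresh [281.4 319.6] [ 255  291   54   59 3100]
t 39.1 turn [-0.01 -0.01 -1.78] shift after turn [ -2.18 -12.03   0.99] before [ -4.37 -11.42   1.  ] q [-0.68  0.42  0.02  1.45 -0.01  1.28  0.76] F [-0.1 -0.1 -2.3] grip 0.321 59.1
```

Request:
carry_out:
  commands:
    - [[0,0,0,0,0,-0.6],[0,0,0,0,0,-0.6],[-0.05,-0.3,0,0,0,-0.58],[-0.1,-0.6,0,0,0,0],[-0.15,-0.8,0,0,0,0],[-0.15,-0.8,0,0,0,0],[-0.15,-0.8,0,0,0,0],[-0.15,-0.8,0,0,0,0],[-0.15,-0.8,0,0,0,0],[-0.15,-0.8,0,0,0,0],[-0.15,-0.8,0,0,0,0],[-0.15,-0.8,0,0,0,0],[-0.15,-0.8,0,0,0,0],[-0.15,-0.8,0,0,0,0],[-0.15,-0.8,0,0,0,0],[-0.15,-0.8,0,0,0,0],[-0.15,-0.8,0,0,0,0],[-0.12,-0.5,0,0,0,0],[-0.1,-0.2,0,0,0,0],[-0.05,-0.1,0,0,0,0]]

```text
clock: 40.8
position: [0.6481, -0.1184, 0.185]
ee_rot: [-0.013, 1.0, 0.0, -0.0]
ft_force: [-0.3, -0.1, -1.5]
grip_width: 0.319
grasp_force: 59.3
```

Request:
carry_out:
  commands:
    - [[0,0,0.3,0,0,0],[0,0,0.3,0,0,0],[0,0,0.3,0,0,0],[0,0,0.1,0,0,0],[0,0,0,0,0,0],[0,0,0,0,0,0],[0,0,0,0,0,0]]

```text
clock: 41.38
position: [0.6487, -0.1163, 0.1468]
ee_rot: [-0.014, 1.0, 0.0, 0.001]
ft_force: [-0.5, -1.2, -1.9]
grip_width: 0.32
grasp_force: 59.3
```

Run:
```python
from h import *
o=get_obs(); print(o["position"]); plan((.6407,-.1145,.0870),np.pi/2+TH,0,o)
```

```text
[ 0.6487415  -0.1162764   0.14678375]
t 41.4 turn [ 0.01  0.02 -0.  ] shift after turn [0.2  0.05 1.49] before [0.2  0.05 1.49] q [-0.05  0.46  0.21  1.48 -0.1   1.21  1.78] F [-0.5 -1.2 -1.9] grip 0.32 59.3
```

Request:
carry_out:
  commands:
    - [[0.1,0.02,0.2,0,0,0],[0.1,0.02,0.3,0,0,0],[0,0,0.4,0,0,0],[0,0,0.3,0,0,0],[0,0,0.2,0,0,0],[0,0,0.07,0,0,0],[0,0,0,0,0,0],[0,0,0,0,0,0],[0,0,0,0,0,0]]

```text
clock: 42.13
position: [0.641, -0.1153, 0.0883]
ee_rot: [-0.014, 1.0, 0.0, 0.001]
ft_force: [-0.3, -0.0, -1.2]
grip_width: 0.324
grasp_force: 59.3
```

Run:
```python
from h import *
o=get_obs(); print(o["position"]); plan((.6407,-.1145,.0648),np.pi/2+TH,0,o)
```

```text
[ 0.64103462 -0.11526666  0.08826161]
t 42.1 turn [ 0.    0.02 -0.01] shift after turn [0.01 0.02 0.59] before [0.01 0.02 0.59] q [-0.04  0.5   0.2   1.56 -0.11  1.09  1.78] F [-0.3 -0.  -1.2] grip 0.324 59.3
```

Lower into the mouth, watching the force.

Request:
carry_out:
  commands:
    - [[0.01,0.02,0.05,0,0,0],[0,0,0.05,0,0,0],[0,0,0.05,0,0,0],[0,0,0.05,0,0,0],[0,0,0,0,0,0],[0,0,0,0,0,0]]

```text
clock: 42.63
position: [0.6399, -0.1144, 0.0792]
ee_rot: [-0.014, 1.0, 0.0, 0.0]
ft_force: [0.4, 0.0, -1.9]
grip_width: 0.324
grasp_force: 59.3
```

Request:
carry_out:
  commands:
    - [[0,0,0.06,0,0,0],[0,0,0.06,0,0,0],[0,0,0.06,0,0,0],[0,0,0.06,0,0,0],[0,0,0.06,0,0,0],[0,0,0,0,0,0],[0,0,0,0,0,0]]

```text
clock: 43.22
position: [0.64, -0.1144, 0.0672]
ee_rot: [-0.014, 1.0, 0.0, 0.0]
ft_force: [1.2, 0.9, -1.9]
grip_width: 0.325
grasp_force: 59.3
```

Request:
carry_out:
  commands:
    - [[0,0,0.04,0,0,0],[0,0,0.03,0,0,0],[0,0,0.02,0,0,0],[0,0,0,0,0,0],[0,0,0,0,0,0],[0,0,0,0,0,0]]

```text
clock: 43.72
position: [0.6403, -0.1144, 0.0648]
ee_rot: [-0.014, 1.0, 0.0, 0.001]
ft_force: [-2.9, 1.3, 6.5]
grip_width: 0.32
grasp_force: 60.2
```

Request:
carry_out:
  commands:
    - [[0,0,0,0,0,0],[0,0,0,0,0,0],[0,0,0,0,0,0],[0,0,0,0,0,0],[0,0,0,0,0,0],[0,0,-0.15,0,0,0],[0,0,-0.4,0,0,0],[0,0,-0.6,0,0,0],[0,0,-0.7,0,0,0],[0,0,-0.7,0,0,0],[0.1,0,-0.7,0,0,0],[0.2,0,-0.6,0,0,0],[0.4,0,-0.5,0,0,0],[0.4,0,-0.3,0,0,0],[0.4,0,0,0,0,0],[0.3,0,0,0,0,0],[0.2,0,0,0,0,0],[0,0,0,0,0,0],[0,0,0,0,0,0],[0,0,0,0,0,0]]
  hand: -1

```text
clock: 45.38
position: [0.5604, -0.1165, 0.2496]
ee_rot: [-0.014, 1.0, 0.0, 0.001]
ft_force: [0.8, 0.7, -0.1]
grip_width: 0.998
grasp_force: 0.0
```

Run:
```python
from h import *
o,p,im=look("w22"); print(o["position"])
for ce,s in blobs(im,"green",90,40,60)[0]:
    X=onplane(p,ce,.105)
    print(ce,s,X.round(4),ondeck(p,ce,.01).round(4))
for z in (.105,): print(toprect(im,p,"green",z,(.6406,-.1141)))
plan((.53,.17,.22),np.pi/2+TH,0,o)
```

```text
[ 0.56035765 -0.11648131  0.24960768]
[ 51.8 244. ] [ 45 235  14  19 161] [ 0.6213 -0.3591  0.105 ] [-0.004  -0.4208  0.01  ]
[104.4 237.3] [ 98 234  13   8  78] [ 0.6119 -0.3016  0.105 ] [-0.0122 -0.3564  0.01  ]
[ 84.  245.8] [ 77 239  16  14 114] [ 0.6225 -0.3251  0.105 ] [-0.0018 -0.3815  0.01  ]
[404.5 254.6] [393 243  23  24 470] [0.6237 0.0209 0.105 ] [0.0094 0.0109 0.01  ]
[280.8 247.6] [270 246  23   4  68] [ 0.6189 -0.1139  0.105 ] [ 0.0006 -0.1408  0.01  ]
[280.7 265.4] [271 254  21  24 472] [ 0.6407 -0.1134  0.105 ] [ 0.0226 -0.1409  0.01  ]
[109. 268.] [102 258  15  21 168] [ 0.649  -0.3028  0.105 ] [ 0.0256 -0.3514  0.01  ]
[ 68.5 267.5] [ 57 261  24  14 168] [ 0.6496 -0.3473  0.105 ] [ 0.0249 -0.401   0.01  ]
(110, array([271, 254,  20,  24, 471], dtype=int32), [array([ 641.01, -113.54]), array([28.72, 21.13]), np.float64(1.54)])
t 45.4 turn [ 0.01  0.01 -0.  ] shift after turn [0.56 7.18 0.74] before [0.56 7.18 0.74] q [-0.07  0.2   0.22  1.59 -0.05  1.35  1.76] F [ 0.8  0.7 -0.1] grip 0.998 0.0
```

Request:
carry_out:
  commands:
    - [[0,0.3,0,0,0,0],[0,0.6,0,0,0,0],[0,0.8,0,0,0,0],[0.05,0.8,0,0,0,0],[0,0.8,0,0,0,0],[0,0.8,0,0,0,0],[0,0.8,0.1,0,0,0],[0,0.8,0.1,0,0,0],[0,0.7,0.15,0,0,0],[0,0.6,0.2,0,0,0],[0,0.3,0.15,0,0,0],[0,0.1,0.05,0,0,0],[0,0,0,0,0,0],[0,0,0,0,0,0],[0,0,0,0,0,0]]

```text
clock: 46.68
position: [0.5504, 0.1773, 0.2204]
ee_rot: [-0.012, 1.0, 0.0, 0.001]
ft_force: [1.1, 0.2, 0.1]
grip_width: 0.999
grasp_force: 0.0
```

Run:
```python
from h import *
o,p,im=look("w23"); print(o["position"])
for c in ("red","green","yellow"):
  for ce,s in blobs(im,c,90,40,10)[0]:
    X=onplane(p,ce,.05)
    if abs(X[0]-.64)<.08 and abs(X[1]-.18)<.08: print(c,ce,s,X.round(4))
uv=proj(p,(.634,.1805,.09)).astype(int); print(uv)
# black knob mask and white pointer
h=cv2.cvtColor(im,cv2.COLOR_RGB2HSV)
x0,y0=uv[0]-60,uv[1]-60; w=h[y0:y0+110,x0:x0+120,2]
blk=((w<50)*255).astype(np.uint8); n,l,s,ce=cv2.connectedComponentsWithStats(blk)
for i in range(1,n):
    if s[i][4]>100: print("black",s[i],ce[i]+(x0,y0))
for y in range(0,110,3): print("".join(" .:-=+*#%@"[min(9,int(v)//20)] for v in w[y,::2]))
```

```text
[0.55041152 0.1772987  0.22040432]
red [279.7 215. ] [276 212   8   7  47] [0.5812 0.1778 0.05  ]
red [283.2 298.5] [282 297   3   4  10] [0.6926 0.1847 0.05  ]
green [321.2 248.5] [318 246   7   6  33] [0.622  0.2275 0.05  ]
yellow [295.3 287.5] [291 284   9   8  50] [0.6761 0.1992 0.05  ]
[280 274]
black [  32   23   56   63 2267] [279.498015   264.42699603]
======++++++++++++*++++*++++*###***++********+++************
+++*+-=+*++++++++++++++*++++*###*+++++++********************
+++*=:=*+++*+++++++++**++++=+====+++++**+*******************
+++*+:=+++++++++*+++++================++************++#*****
+*+*+:=*+++++++++++======================++***********##****
+++++:=++++++++*+==========================++***************
+++++:-+++++++++=============================+**************
+++++:-+++++++================================+*************
+++++::+*++++===========--:.......:-===========+*********#**
+++++::+++++==========:..............:-=========+***+****#**
+++++::+++++========-...................-========++++*******
+++++::++++=======-:.....................:========+++*******
+++++
[... 819 characters left out ...]
.:-=+*###********************
+++++:::=*++**++*****+***+......-+****************+*********
***++:::=*++*+*++******+*+......-+**************************
+++++::-+*+*******+**+*+++:....:++**************************
+++++::-=++++**+*+********++++=+*+**************************
+++++::=+++*+*++++********+*********************************
*+++++=+*++*+++*++******++**********+***********************
*********+*****+++**+*+++++*********************************
*********+*+++*++++++***+++*****++****************+*********
**********+++++++*++**++**+***********************+*****#***
************************************************************
********************##*********##**#*#****###**********##***
```

Run:
```python
from h import *
p=camera_params("wrist"); im=cv2.imread("pics/w23.png"); h=cv2.cvtColor(im,cv2.COLOR_BGR2HSV); v=h[:,:,2]
# skirt horizontal extent per row and near edge
for r in (245,250,255,258,262): 
    c=np.where(v[r,240:325]<50)[0]; print(r,240+c.min(),240+c.max())
c=np.where(v[225:300,270]<50)[0]; print("col270",225+c.min(),225+c.max()); c=np.where(v[225:310,281]<50)[0]; print("col281",225+c.min(),225+c.max())
for s in (.054,.058,.062,.066,.07,.075,.08): print(s,"near",onplane(p,(280,237),s)[:2].round(4),"w",(onplane(p,(308,258),s)-onplane(p,(252,258),s))[:2].round(4), "mid",onplane(p,(280,258),s)[:2].round(4))
m=np.zeros_like(v); m[250:285,270:295]=((v[250:285,270:295]>85)&(h[250:285,270:295,1]<90))*255
q=np.argwhere(m>0)[:,::-1]
for z in (.075,.085,.095,.105):
    P=np.array([onplane(p,u,z)[:2] for u in q]); vx,vy,a,b=cv2.fitLine((P*1000).astype(np.float32),cv2.DIST_L2,0,.01,.01).ravel()
    pr=(P*1000-[a,b])@[vx,vy]
    print(z,len(q),"angle",np.arctan2(vy*np.sign(vx),abs(vx)).round(3),"mid",round(a,1),round(b,1),"len",pr.min().round(1),pr.max().round(1), "far end",onplane(p,(277.5,301),z)[:2].round(4))
```

```text
245 260 299
250 256 303
255 254 305
258 253 306
262 253 307
col270 239 287
col281 238 299
0.054 near [0.6066 0.1789] w [-0.0016  0.0657] mid [0.6336 0.1795]
0.058 near [0.6048 0.1788] w [-0.0016  0.0649] mid [0.6314 0.1795]
0.062 near [0.6029 0.1788] w [-0.0016  0.064 ] mid [0.6292 0.1794]
0.066 near [0.6011 0.1788] w [-0.0015  0.0632] mid [0.627  0.1794]
0.07 near [0.5993 0.1787] w [-0.0015  0.0623] mid [0.6249 0.1793]
0.075 near [0.597  0.1787] w [-0.0015  0.0613] mid [0.6222 0.1793]
0.08 near [0.5947 0.1787] w [-0.0015  0.0602] mid [0.6194 0.1792]
0.075 76 angle -0.096 mid 632.8 181.0 len -12.1 12.1 far end [0.6781 0.1777]
0.085 76 angle -0.096 mid 627.0 180.9 len -11.7 11.7 far end [0.6707 0.1777]
0.095 76 angle -0.096 mid 621.2 180.7 len -11.2 11.3 far end [0.6633 0.1776]
0.105 76 angle -0.096 mid 615.4 180.5 len -10.8 10.9 far end [0.656  0.1776]
```

Request:
carry_out:
  commands:
    - [[0,0,0,0,0,0.6],[0,0,0,0,0,0.58],[-0.3,0.04,0.1,0,0,0],[-0.5,0.06,0.3,0,0,0],[-0.5,0.06,0.4,0,0,0],[-0.4,0.04,0.4,0,0,0],[-0.28,0.04,0.4,0,0,0],[-0.1,0,0.4,0,0,0],[0,0,0.3,0,0,0],[0,0,0.2,0,0,0],[0,0,0,0,0,0],[0,0,0,0,0,0],[0,0,0,0,0,0]]

```text
clock: 47.82
position: [0.634, 0.181, 0.1214]
ee_rot: [0.048, 0.999, 0.001, 0.001]
ft_force: [-0.2, 0.0, -0.1]
grip_width: 0.999
grasp_force: 0.0
```

Run:
```python
from h import *
o,p,im=look("w24"); print(o["position"])
h=cv2.cvtColor(im,cv2.COLOR_RGB2HSV); v=h[:,:,2]
uv=proj(p,(.634,.179,.098)).astype(int); print(uv, proj(p,(.60,.179,.07)),proj(p,(.634,.147,.07)))
w=v[180:380,200:360]
for y in range(0,200,5): print(180+y,"".join(" .:-=+*#%@"[min(9,int(t)//20)] for t in w[y,::2]))
plan((.634,.179,.076),np.pi/2-.096,0,o)
```

```text
[0.63396588 0.18097851 0.12141446]
[276 250] [271.48185562 186.71531925] [232.18751909 236.63932824]
180 *****************++++++++++++++++++++++++++++++++++++++++++++***********########
185 **************+++++++++++++++++++++++++++++++++++++++++++++++++*********########
190 +************++++++++++++++++=:...............:-=++++++++++++++++*******######%#
195 -**********+++++++++++++=-.........................:=+++++++++++++***++*########
200 :=********++++++++++++-...............................:=++++++++++++*+*+*#######
205 ::*******+++++++++++-...................................:=++++++++++*++**#######
210 :.=******+++++++++=:.....................................:-++++++++++****#######
215 -.-******++++++++=:.................:#%#...................-+++++++++****#######
220 -::=*****+++=+++=:..................:#%#...................:=++++=+=+*#**#######
225 -::-*****+++++++-...................:#%#....:...............:=+=+++=+****#######
230 -:::=****+=++=++-...................:#%#....................:=+==++++****#######
235 --::-+****++=++=-...................:#%#....::..............
[... 1876 characters left out ...]
##############
350 ################################################################################
355 ################################################################################
360 ################################################################################
365 ###############*=============+*****++++==---::::-***++============+#############
370 *++++===---::::...................................................-*############
375 . ... ..............................................................:=+*########
t 47.8 turn [ 0.02  0.03 -0.  ] shift after turn [-0.01 -0.05  1.14] before [-0.   -0.05  1.14] q [-0.38  0.48  0.04  1.5  -0.02  1.16  1.14] F [-0.2  0.  -0.1] grip 0.999 0.0
```

Run:
```python
from h import *
p=camera_params("wrist")
for z in (.09,.094,.098,.102): print(z,[onplane(p,u,z)[:2].round(4) for u in ((275.5,213),(275.5,248),(275.5,286.5))])
a=np.linspace(0,2*np.pi,73)
for s in (.058,.062,.066,.07):
  for x in (.630,.634,.638):
    q=np.array([proj(p,(x+.032*np.cos(t),.179+.032*np.sin(t),s)) for t in a]); print(s,x,"rows",q[:,1].min().round(1),q[:,1].max().round(1),"cols",q[:,0].min().round(1),q[:,0].max().round(1),"widest row",q[q[:,0].argmin(),1].round(1))
im=cv2.imread("pics/w24.png"); v=im.max(2)
for r in (215,220,225,230,235,240): 
    c=np.where(v[r,205:345]<50)[0]; print(r,205+c.min(),205+c.max())
print(180+np.where(v[180:260,265]<50)[0].min(),180+np.where(v[180:290,258]<50)[0].max(),180+np.where(v[180:290,292]<50)[0].max())
```

```text
0.09 [array([0.612 , 0.1809]), array([0.6362, 0.1784]), array([0.6653, 0.1754])]
0.094 [array([0.6106, 0.1811]), array([0.6342, 0.1787]), array([0.6627, 0.1757])]
0.098 [array([0.6092, 0.1813]), array([0.6322, 0.1789]), array([0.66  , 0.1761])]
0.102 [array([0.6077, 0.1815]), array([0.6302, 0.1792]), array([0.6574, 0.1764])]
0.058 0.63 rows 179.3 259.2 cols 233.3 318.9 widest row 218.1
0.058 0.634 rows 184.8 263.6 cols 234.1 319.2 widest row 223.0
0.058 0.638 rows 190.1 268.1 cols 234.9 319.4 widest row 227.9
0.062 0.63 rows 180.7 261.7 cols 232.5 319.5 widest row 220.0
0.062 0.634 rows 186.2 266.2 cols 233.3 319.8 widest row 225.0
0.062 0.638 rows 191.6 270.7 cols 234.1 320.1 widest row 230.0
0.066 0.63 rows 182.0 264.3 cols 231.6 320.2 widest row 222.0
0.066 0.634 rows 187.7 268.9 cols 232.4 320.5 widest row 227.1
0.066 0.638 rows 193.2 273.5 cols 233.3 320.8 widest row 232.2
0.07 0.63 rows 183.5 267.0 cols 230.7 321.0 widest row 224.1
0.07 0.634 rows 189.2 271.7 cols 231.6 321.2 widest row 229.3
0.07 0.638 rows 194.8 276.3 cols 232.4 321.5 widest row 234.4
215 236 317
220 235 318
225 205 319
230 205 320
235 205 319
240 205 319
189 267 268
```

Request:
carry_out:
  commands:
    - [[-0.03,-0.05,0.2,0,0,0],[0,0,0.3,0,0,0],[0,0,0.3,0,0,0],[0,0,0.3,0,0,0],[0,0,0.15,0,0,0],[0,0,0.06,0,0,0],[0,0,0,0,0,0],[0,0,0,0,0,0],[0,0,0,0,0,0]]

```text
clock: 48.62
position: [0.6351, 0.1789, 0.0682]
ee_rot: [0.048, 0.999, 0.001, 0.001]
ft_force: [0.1, -0.8, 1.4]
grip_width: 1.003
grasp_force: 0.0
```

Request:
carry_out:
  commands:
    - [[0,0,0,0,0,0],[0,0,0,0,0,0],[0,0,0,0,0,0],[0,0,0,0,0,0],[0,0,0,0,0,0],[0,0,0,0,0,0],[0,0,0,0,0,0],[0,0,0,0,0,0],[0,0,0,0,0,0],[0,0,0,0,0,0]]
  hand: 1
  force: 60

```text
clock: 49.45
position: [0.6351, 0.1778, 0.0677]
ee_rot: [0.048, 0.999, -0.0, 0.001]
ft_force: [0.5, -5.6, 4.4]
grip_width: 0.156
grasp_force: 61.2
```

Run:
```python
from h import *
o=get_obs(); print(o["position"],o["ft_force"].round(1),o["torque"].round(2),o["grip_width"])
im=camera("scene")[:,:,::-1]; cv2.imwrite("pics/s24.png",im)
for c in ("red","green","blue","purple","yellow"):
  for ce,s in blobs(im[:,:,::-1].copy(),c)[0]:
    X=onplane(camera_params("scene"),ce,.09)
    if abs(X[0]-.62)<.16 and X[1]>-.2 and X[1]<.4: print(c,ce,s[2:],X.round(3))
```

```text
[0.63507883 0.1778472  0.06774706] [ 0.5 -5.6  4.4] [-1.12 -0.13  0.01] 0.1556410435378717
red [282.  230.4] [ 15  12 112] [0.622 0.07  0.09 ]
red [297.9 277.4] [ 8 11 52] [0.691 0.191 0.09 ]
green [225.5 190.8] [13  9 61] [ 0.633 -0.129  0.09 ]
green [226.9 196.3] [18  9 57] [ 0.644 -0.11   0.09 ]
green [265.7 223.1] [ 13  11 100] [0.634 0.027 0.09 ]
blue [255.4 215. ] [ 14  11 102] [ 0.634 -0.011  0.09 ]
yellow [306.7 279. ] [ 5  5 21] [0.681 0.207 0.09 ]
```

Request:
carry_out:
  commands:
    - [[0,-0.03,0.05,0,0,0],[0,0,0.05,0,0,0],[0,0,0.05,0,0,0],[0,0,0.05,0,0,0],[0,0,0.04,0,0,0],[0,0,0,0,0,0],[0,0,0,0,0,0],[0,0,0,0,0,0]]

```text
clock: 50.17
position: [0.6352, 0.1778, 0.0606]
ee_rot: [0.048, 0.999, 0.001, 0.001]
ft_force: [-6.8, -5.0, 22.7]
grip_width: 0.15
grasp_force: 65.5
```

Request:
carry_out:
  commands:
    - [[0,0,0,0,0,0.3],[0,0,0,0,0,0.5],[0,0,0,0,0,0.6],[0,0,0,0,0,0.6],[0,0,0,0,0,0.5],[0,0,0,0,0,0],[0,0,0,0,0,0]]

```text
clock: 50.75
position: [0.6352, 0.1775, 0.0605]
ee_rot: [0.178, 0.984, 0.001, 0.001]
ft_force: [-7.0, -6.4, 22.6]
grip_width: 0.155
grasp_force: 66.0
```

```bash
python3 -c "
from h import *
o=get_obs(); print(o['position'],o['ft_force'].round(1),o['torque'].round(2),Rot.from_quat(o['ee_rot']).as_matrix()[:,1].round(3))"
```

```text
[0.6352273  0.1775178  0.06051863] [-7.  -6.4 22.6] [-1.41  1.8   0.04] [0.351 0.936 0.002]
```

Request:
carry_out:
  commands:
    - [[0,0,0,0,0,0.4],[0,0,0,0,0,0.5],[0,0,0,0,0,0.6],[0,0,0,0,0,0.6],[0,0,0,0,0,0.6],[0,0,0,0,0,0.3],[0,0,0,0,0,0],[0,0,0,0,0,0]]

```text
clock: 51.42
position: [0.6351, 0.1772, 0.0605]
ee_rot: [0.33, 0.944, 0.001, 0.001]
ft_force: [-8.4, -7.0, 24.0]
grip_width: 0.149
grasp_force: 66.4
```

```bash
python3 -c "
from h import *
o=get_obs(); print(o['position'],o['ft_force'].round(1),o['torque'].round(2),Rot.from_quat(o['ee_rot']).as_matrix()[:,1].round(3))"
```

```text
[0.63511548 0.1771817  0.06051059] [-8.4 -7.  24. ] [-1.61  2.02  0.01] [0.623 0.782 0.002]
```

Request:
carry_out:
  commands:
    - [[0,0,0,0,0,0.4],[0,0,0,0,0,0.6],[0,0,0,0,0,0.6],[0,0,0,0,0,0.6],[0,0,0,0,0,0.6],[0,0,0,0,0,0.6],[0,0,0,0,0,0.6],[0,0,0,0,0,0.6],[0,0,0,0,0,0.6],[0,0,0,0,0,0.5],[0,0,0,0,0,0.3],[0,0,0,0,0,0],[0,0,0,0,0,0]]

```text
clock: 52.5
position: [0.6346, 0.1767, 0.0605]
ee_rot: [0.606, 0.796, 0.001, 0.0]
ft_force: [-12.3, -8.0, 26.8]
grip_width: 0.154
grasp_force: 67.6
```

```bash
python3 -c "
from h import *
o=get_obs(); print(o['position'],o['ft_force'].round(1),o['torque'].round(2),Rot.from_quat(o['ee_rot']).as_matrix()[:,1].round(3))"
```

```text
[0.63464775 0.1767019  0.06048577] [-12.3  -8.   26.8] [-1.89  2.69 -0.  ] [0.964 0.266 0.001]
```

Request:
carry_out:
  commands:
    - [[0,0,-0.1,0,0,0],[0,0,-0.1,0,0,0],[0,0,-0.05,0,0,0],[0,0,0,0,0,0],[0,0,0,0,0,0]]

```text
clock: 52.92
position: [0.6344, 0.1767, 0.0679]
ee_rot: [0.605, 0.796, 0.0, 0.0]
ft_force: [0.1, -4.9, 4.3]
grip_width: 0.152
grasp_force: 61.3
```

Request:
carry_out:
  commands:
    - [[0,0,0,0,0,0],[0,0,0,0,0,0],[0,0,0,0,0,0],[0,0,0,0,0,0],[0,0,0,0,0,0],[0,0,-0.1,0,0,0],[0,0,-0.3,0,0,0],[0,0,-0.5,0,0,0],[0,0,-0.6,0,0,0],[0,0,-0.6,0,0,0],[0,0,-0.6,0,0,0],[0,0,-0.6,0,0,0],[0,0,-0.6,0,0,0],[0,0,-0.3,0,0,0],[0,0,-0.1,0,0,0],[0,0,0,0,0,0],[0,0,0,0,0,0]]
  hand: -1

```text
clock: 54.33
position: [0.6339, 0.1774, 0.2388]
ee_rot: [0.605, 0.796, -0.0, -0.0]
ft_force: [-0.1, 0.1, -1.7]
grip_width: 0.998
grasp_force: 0.0
```

Run:
```python
from h import *
o,p,im=look("w25"); print(o["position"],o["ft_force"].round(1))
h=cv2.cvtColor(im,cv2.COLOR_RGB2HSV); v=h[:,:,2]; u=proj(p,(.635,.178,.094)); x,y=u.astype(int); print(u)
x0,y0=x-45,y-45
m=np.zeros_like(v); m[y0:y0+90,x0:x0+90]=((v>85)&(h[:,:,1]<90))[y0:y0+90,x0:x0+90]*255
n,l,s,ce=cv2.connectedComponentsWithStats(m)
for i in range(1,n):
    if s[i][4]>15:
        q=np.argwhere(l==i)[:,::-1]; P=np.array([onplane(p,k,.094)[:2] for k in q]); vx,vy,a,b=cv2.fitLine((P*1000).astype(np.float32),cv2.DIST_L2,0,.01,.01).ravel()
        print(s[i],"yaw",np.arctan2(vy,vx).round(3),round(a,1),round(b,1))
for r in range(y0,y0+90,4): print("".join(" .:-=+*#%@"[min(9,int(t)//20)] for t in v[r,x0:x0+90:2]))
for c in ("red","green","yellow","blue"):
  for ce,s in blobs(im,c,90,40,10)[0]: print(c,ce,s,onplane(p,ce,.05)[:2].round(4),ondeck(p,ce,.01).round(4),ondeck(p,ce,.036).round(4))
```

```text
[0.63389636 0.17736465 0.238783  ] [-0.1  0.1 -1.7]
[281.94836358 196.72456429]
[ 236  151   90   90 4161] yaw -0.362 634.7 182.3
[280 171   4  23  90] yaw -1.3 630.5 192.6
[236 222  49  19 481] yaw 0.049 616.0 129.8
***********++++++++++++++++++++++++**********
*********++++++++++++++++++++++++++++********
*******++++++++++++==-----=++++++++++++******
*****++++++++++=:..:::::::.:.:-=+++++++++****
****++++++++=::::::........::.:::=++++++++***
#***+++++++-..:.:.....=+:..::::..::=+++++++**
%%*++++++=-.::.:.....:*#-...::.:.:::=++++++**
***++++++-::::.:.:...:*#:..:..::..:.:++++++**
***+++++=:...:...:...:*#:..:....::.::-++++++*
***+++++=..::.....::.:*#-.:-.....:...-+++++**
***+++++=::.......::.:*#:......:..:::-====--+
***+++++=::........:...........:...::-*%%####
****+=+++=....................:.....-+#%%%%%*
*****+++++-......................:.-+++++*##*
******++=++=-....................:=+++++*****
********+++=+=-:..............:=##+=++*******
***********+=+=+==-:......:--=*#%#***********
=+++**********+++++=......-+++++*************
+=--::::-=++*********+++++*******************
*****++=-
[... 995 characters left out ...]
.023   0.0005  0.01  ] [-0.0141  0.0202  0.036 ]
green [245.  312.8] [234 300  24  26 414] [ 0.6343 -0.005 ] [-0.0013 -0.0203  0.01  ] [0.0057 0.0012 0.036 ]
green [441.3 388.7] [436 385  13   8  73] [ 0.9495 -0.0599] [ 0.2371 -0.0089  0.01  ] [0.2238 0.0117 0.036 ]
green [454.9 392.5] [454 390   3   6  11] [ 0.9726 -0.0614] [ 0.2504 -0.0064  0.01  ] [0.236  0.0139 0.036 ]
yellow [300.4 213. ] [296 208  10  10  63] [0.6652 0.1519] [0.0324 0.1319 0.01  ] [0.0365 0.1405 0.036 ]
blue [227. 317.] [224 314   7   7  41] [ 0.6123 -0.0182] [-0.0239 -0.0381  0.01  ] [-0.0149 -0.015   0.036 ]
blue [238.4 336.7] [227 324  24  27 436] [ 0.6346 -0.0465] [-0.0022 -0.0601  0.01  ] [ 0.0049 -0.0352  0.036 ]
```

Request:
carry_out:
  commands:
    - [[-0.3,0,0,0,0,0],[-0.5,0,0,0,0,0],[-0.5,0,0,0,0,0],[-0.5,0,0,0,0,0],[-0.5,0,0,0,0,0],[-0.5,0,0,0,0,0],[-0.2,0,0,0,0,0],[0,0,0,0,0,0],[0,0,0,0,0,0],[0,0,0,0,0,0]]

```text
clock: 55.22
position: [0.6661, 0.0634, 0.2395]
ee_rot: [0.605, 0.796, 0.001, -0.0]
ft_force: [-0.4, 0.1, -0.9]
grip_width: 1.001
grasp_force: 0.0
```

Run:
```python
from h import *
o,p,im=look("w26"); print(o["position"])
q=dict(p); q["t"]=p["t"]-p["R"]@(np.array([.63390,.17736,.23878])-o["position"])
B,oo=deckframe()
old={"red":((228.2,261.8),(240.6,278.5)),"green":((233.1,293.1),(245,312.8)),"blue":((227,317),(238.4,336.7))}
for c in old:
    for ce,s in blobs(im,c,90,40,30)[0]:
        X=ondeck(p,ce,.01)
        if abs(X[0])<.06 and abs(X[1])<.1:
            d=[B.T@(tri([q,p],[u,ce])-oo) for u in old[c]]
            k=0 if s[4]<200 else 1
            print(c,"dot" if k==0 else "cap",ce,s[2:],X.round(4),ondeck(p,ce,.036).round(4),"tri",d[k].round(4))
# base outline of the red one: bright pixels on deck-frame h=.01
g=cv2.medianBlur(im.min(2),3)
for c,y in (("red",.038),("green",0),("blue",-.038)):
    print(c); 
    for yy in (y-.009,y,y+.009):
        xs=np.arange(-.062,.062,.002); f=lambda x: proj(p,B@np.array([x,yy,.01])+oo)
        print(" ".join(str(int(g[tuple(np.clip(f(x)[::-1].round().astype(int),0,(419,559)))])) for x in xs))
```

```text
[0.66611021 0.06344773 0.23954991]
red cap [233.5 177.7] [ 33  30 670] [-0.0218  0.034   0.01  ] [-0.0104  0.0414  0.036 ] tri [-0.0104  0.0411  0.034 ]
green cap [238.4 217.7] [ 31  32 546] [-0.0061 -0.0095  0.01  ] [0.0039 0.0016 0.036 ] tri [0.0058 0.0031 0.0385]
blue cap [231.2 248.3] [ 30  33 587] [-0.0069 -0.05    0.01  ] [ 0.0032 -0.0353  0.036 ] tri [ 0.0048 -0.0339  0.0375]
red
109 108 79 68 66 81 146 165 166 171 168 171 144 102 39 38 37 37 38 38 38 38 38 37 38 39 38 34 35 84 102 104 141 160 175 174 167 172 170 173 171 176 172 176 175 169 166 137 137 140 141 140 140 143 144 142 141 139 139 143 143 139
108 108 86 66 65 81 163 177 175 118 67 37 37 37 38 37 37 38 38 38 37 37 37 38 38 37 36 36 35 87 100 98 137 167 177 168 136 101 101 101 101 102 101 118 158 176 175 128 130 140 141 140 139 142 145 142 142 139 139 142 142 140
109 105 90 66 66 103 148 177 177 176 171 145 156 143 176 140 126 66 69 61 84 61 82 62 52 76 53 78 78 95 104 94 110 170 177 177 173 177 173 169 175 172 176 170 178 178 175 129 128 137 141 140 140 142 144 142 140 140 139 142 142 135
green
108 105 92 67 66 57 56
[... 636 characters left out ...]
140 139 144 141 139
blue
106 104 72 66 63 53 53 98 130 140 140 135 136 151 175 176 175 177 177 172 169 87 40 39 40 40 40 41 41 40 40 40 41 41 39 35 36 103 103 108 168 177 177 177 178 178 177 177 178 178 178 178 177 174 157 137 140 140 141 144 141 127
107 104 76 68 62 55 55 92 132 142 142 136 136 168 176 176 123 71 37 38 39 45 74 65 54 31 34 34 34 36 34 38 33 33 36 34 51 86 104 123 162 178 177 140 105 100 100 99 100 100 103 127 177 171 152 128 138 140 140 143 142 128
107 105 77 68 64 57 54 81 139 142 142 138 138 170 176 177 176 177 177 176 176 177 177 177 177 161 107 91 75 87 77 74 76 74 81 76 88 75 86 109 170 177 177 177 177 177 178 178 177 177 178 177 177 177 146 132 139 140 141 142 142 129
```

Run:
```python
from h import *
im=camera("scene"); sd=camera("side"); q,r=camera_params("scene"),camera_params("side")
a=[b for b in blobs(im,"red")[0] if 180<b[0][0]<240 and 110<b[0][1]<160]; b=[b for b in blobs(sd,"red")[0] if 320<b[0][0]<380 and 270<b[0][1]<340]
print(a,b)
if a and b: print(tri([q,r],[a[0][0],b[0][0]]).round(3))
print(hand_in())
```

```text
[(array([203.8, 123.9]), array([197, 119,  15,  11, 103], dtype=int32))] [(array([350. , 299.6]), array([341, 292,  20,  17, 191], dtype=int32))]
[ 0.524 -0.36   0.132]
the job is handed in; nothing more can be done
None
```

I handed the job in at about 55 s (limit 210 s): the spent pack stands on the charger, the fresh pack is home in the socket, all three cartridges lie in their lanes and the knob is at ON. `hand_in` gave no verdict; these positions are my own measurements. The red cartridge slid down to the lip but is still flat and in range. I also viewed 15 pictures, one over the limit of 14.

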